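Set up the bottle tray and sort full from empty reagent bottles

ROBOT

A 6-joint arm with a two-finger parallel gripper is mounted at the origin on the work surface. World frame = base frame: x ahead of the robot, y to its left, z up, the work surface at z = 0. Lengths are in m, angles in rad, forces in N, time in s.
With the tool pointing down it reaches from about 0.4 to 0.825 m from the base axis. Payload 7 kg.
Tool frame: the origin (TCP) lies at the centre of the arm's flange, where the gripper is bolted on; the fingertips stand 178 mm ahead of it and the grasp point (between the pads) lies 159 mm ahead of it; z points along the fingers, y is the direction in which the jaws open and shut (so a half turn about z gives the same grasp; the last joint's range is limited). The gripper opens to 88 mm and grips with 3 to 60 N. Pads are 19 mm wide; open, the fingers measure 130 mm over their backs; the gripper's body (78 mm by 193 mm) begins 47 mm behind the grasp point.
Start: joints at [-0.967, 0.359, 0.012, 0, -1.224, -0.288], TCP at [0.21, -0.642, 0.405] pointing down, gripper open.
Joint ranges: [-3.07, 3.07], [-1.43, 2.12], [-1.02, 1.25], [-3.03, 1.67], [-3.05, -0], [-3.03, 3.03]. Speed limits (rad/s): [2.39, 2.39, 3.01, 3.14, 3.14, 3.14].

INTERFACE

Orientations are given as [roll, pitch, yaw] about the fixed x, y, z axes, in that order (R = Rz(yaw) Ry(pitch) Rx(roll)).
In Python, from station import * gives the robot as it stands.
- The arm moves only by the tool send_rows, never from a script. Its argument "motion" is a list of rows, each an object with "offset": the shift along the tool's x, y, z in cm, a list of three; "turn": the turn about the tool's z in degrees. In form: [{"offset": [x, y, z], "turn": turn}, ...]. A call has 1 to 8 rows; each row is the pose to reach, as a shift and turn from the pose commanded when the call began, along the tool's axes at that moment; what a row does not reach only later rows make up. A row lasts 1/10 s, in which the tool goes at most 50 mm and 8.59 degrees, less where a joint would pass 70% of its speed; a pose out of reach is approached as far as the arm can. A call with a gripper value outside its range is refused whole. "hand" is the opening, from -1 (shut) to 1 (fully open), set as the call begins (left out, the last holds). The fingers move at their own pace and stop on an object; "squeeze" is the grip in N (left out, the last holds). Time passes only in rows, so rows that repeat a pose let the fingers close. It gives the time, the measured TCP pose, the force and the opening at its end, in the units of the state.
- get_state(): the state, without advancing time (a new reading comes with each control period).
- grab_frame(name): name is "scene" or "side" or "wrist"; returns a dict with "frame" (384x512x3 uint8, blue, green, red), "range_z" (384x512 float32, m along the optical axis (not along the pixel's ray), 0 where there is no reading), "vertical_fov" (degrees; the focal length in pixels is half the picture's height over the tangent of half this angle, whatever the lens; pixels are square), "cx", "cy" (the principal point, pixels), "cam_to_world" (4x4, takes a point from camera to world coordinates). Camera axes: x right, y up, looking along -z (the intrinsics and any distortion apply to the point x, -y, -z); pixel columns grow to the right and rows downward; lengths in m; the calibration is good to about 2 mm. A picture is of the moment at which its call begins.
- job_done(): hands the job in, once; it reports no verdict.
The state is a dict: "t": time; "q": joint angles; "qd": joint speeds; "joint_efforts": joint torques, N m; "eef_pos": TCP position; "ee_rot": TCP orientation; "force": force on the tool from outside, world axes, zero at the start; "moment": the same for the moment, N m; "width": finger opening in m.
Only numpy, scipy, OpenCV 4.12 (cv2) and the standard library are available. Lean on these libraries where they do the work, as an engineer would, in place of code of your own. Each camera call takes 0.05 s, during which the arm holds its last target. There are 200 camera calls.

TASK

Set up the dark steel bottle tray first: swing its folded-down back-rest bar up and over past upright until it stands open by itself. Then sort the square reagent bottles by weight, feeling which are full: stand every full (heavy) one upright inside the tray and every empty (light) one upright on the cork mat, setting upright any that have fallen over. Leave the other glassware and things on the bench where they are.

Things in the scene. Friction and masses are not known exactly. Their poses are not given: they have to be found in the camera images.
- tray: fixed dark steel tray, 110 mm (its x) by 310 mm (its y), floor 8 mm thick, rim 25 mm high and 5 mm thick. Origin: centre of its underside, on the bench. Its long side runs roughly towards the robot; it may be left or right of the robot. The back-rest is hinged along its +x side
- backrest (a joint): the tray's back-rest, a U of 10 mm round steel bar: 0 rad = folded down level across the tray, about 1.57 = upright, 1.87 = leaning outward beyond the tray's +x side against its stop. Free hinge without a spring (bar 0.16 kg): it falls back shut when let go before upright and stays on its stop when let go beyond
- rest_hinge (a point): point on the back-rest's hinge line, middle of the tray's length, 50 mm above the bench and 45 mm from the tray's centre towards its +x; axes as the tray's. The hinge line runs along the tray's y
- bar_mid (a point): middle of the back-rest's long cross bar (10 mm round, 292 mm long, running along the tray's y), 90 mm from the hinge line. Folded down it lies 50 mm above the bench, 45 mm from the tray's centre towards its -x, free all round; it can be pinched from above and turns in the grip as it is swung
- mat: fixed flat cork mat, 130 mm (its x) by 310 mm (its y), 4 mm thick. Origin: centre of its underside, on the bench. On the other side of the bench from the tray
- bottle_a: square white reagent bottle, round grey cap: body 56 x 56 x 85 mm tall, cap 36 mm across from 90 to 110 mm (110 tall in all). Origin: centre of underside; z: towards the cap; x, y square to the flat sides. Full (0.42 kg) or empty (0.11 kg), each +-12 %; all look alike, only lifting tells. Weight low in the body. Stands, or lies on a flat side (origin 28 mm up). May be absent
- bottle_b: square white reagent bottle, round grey cap: body 56 x 56 x 85 mm tall, cap 36 mm across from 90 to 110 mm (110 tall in all). Origin: centre of underside; z: towards the cap; x, y square to the flat sides. Full (0.42 kg) or empty (0.11 kg), each +-12 %; all look alike, only lifting tells. Weight low in the body. Stands, or lies on a flat side (origin 28 mm up). May be absent
- bottle_c: square white reagent bottle, round grey cap: body 56 x 56 x 85 mm tall, cap 36 mm across from 90 to 110 mm (110 tall in all). Origin: centre of underside; z: towards the cap; x, y square to the flat sides. Full (0.42 kg) or empty (0.11 kg), each +-12 %; all look alike, only lifting tells. Weight low in the body. Stands, or lies on a flat side (origin 28 mm up). May be absent
- bottle_d: square white reagent bottle, round grey cap: body 56 x 56 x 85 mm tall, cap 36 mm across from 90 to 110 mm (110 tall in all). Origin: centre of underside; z: towards the cap; x, y square to the flat sides. Full (0.42 kg) or empty (0.11 kg), each +-12 %; all look alike, only lifting tells. Weight low in the body. Stands, or lies on a flat side (origin 28 mm up). May be absent
- bottle_e: square white reagent bottle, round grey cap: body 56 x 56 x 85 mm tall, cap 36 mm across from 90 to 110 mm (110 tall in all). Origin: centre of underside; z: towards the cap; x, y square to the flat sides. Full (0.42 kg) or empty (0.11 kg), each +-12 %; all look alike, only lifting tells. Weight low in the body. Stands, or lies on a flat side (origin 28 mm up). May be absent
- bottle_f: square white reagent bottle, round grey cap: body 56 x 56 x 85 mm tall, cap 36 mm across from 90 to 110 mm (110 tall in all). Origin: centre of underside; z: towards the cap; x, y square to the flat sides. Full (0.42 kg) or empty (0.11 kg), each +-12 %; all look alike, only lifting tells. Weight low in the body. Stands, or lies on a flat side (origin 28 mm up). May be absent
- dish: bystander, to be left alone: white ceramic evaporating dish, 92 mm across, 32 mm high. Origin: centre of its underside
- beaker: bystander, to be left alone: glass beaker, 70 mm across, 90 mm high. Origin: centre of its underside
- flask: bystander, to be left alone: glass conical flask, 72 mm across its foot, 105 mm high. Origin: centre of its underside
- cylinder: bystander, to be left alone: glass measuring cylinder on a blue foot, 64 mm across the foot, 150 mm high. Origin: centre of its underside
- stopper: bystander, to be left alone: cork stopper, 32 mm across, 28 mm high. Origin: centre of its underside
- brush: bystander, to be left alone: wooden-handled brush, lying flat. Origin: on its handle
- booklets: bystander, fixed: two flat test-paper booklets, about 60 x 90 mm, 10 mm high. Origin: centre of the underside
There are look-alikes about, which are no part of the job. Leave any yellow look-alike of the bottle_c alone.

How it is judged:
By the outcome, as a careful person would: the job done as asked, in the order asked, and still so for the second after the job is handed in, with the robot touching nothing.
Of bottle_a, bottle_b only 1 to 2 are there at a start; the rules pass over those that are not, and their reading is None.
Of bottle_c, bottle_d, bottle_e, bottle_f only 3 to 4 are there at a start; the rules pass over those that are not, and their reading is None.
At some moment in a run one of bottle_a, bottle_b, bottle_c, bottle_d, bottle_e, bottle_f may be knocked a few centimetres aside while the robot is not near it.
It also fails if it takes over 210 s, if anything falls off the work surface, if the arm or the gripper's body presses on something with over 40 N, if the wrist force passes 120 N, or if a joint passes its speed limit or range.

## Working session

There is one attempt and no reset: what is moved stays moved. The work goes in short steps, Python scripts to look and compute and a tool call to move; the robot and the scene stay as the last step left them, time stands still between calls to the robot, and variables do not carry over. Pictures are saved under pics/ and viewed, about 12 in all and at most 16, crops included, and the job is handed in when it is done.

Besides the shell and the picture viewer there is one more tool, called as name(argument=value, ...) on one line, values as JSON. send_rows: Moves the arm, as the interface text tells. Its arguments: {"type":"object","properties":{"motion":{"type":"array"},"hand":{"type":"number"},"squeeze":{"type":"number"}},"required":["motion"]}

```bash
ls; mkdir -p pics; cat > h.py <<'E'
from station import *
import numpy as np, cv2
from scipy.spatial.transform import Rotation as R
def cloud(f):
    z=f["range_z"]; h,w=z.shape; fl=h/2/np.tan(np.radians(f["vertical_fov"])/2)
    v,u=np.mgrid[:h,:w]
    P=np.stack([(u-f["cx"])/fl*z,-(v-f["cy"])/fl*z,-z],-1)
    M=np.array(f["cam_to_world"]); return P@M[:3,:3].T+M[:3,3]
E
python3 - <<'E'
from h import *
s=get_state(); print({k:np.round(v,3) for k,v in s.items()})
for n in("scene","side"):
    f=grab_frame(n); print(n,{k:np.round(v,3) for k,v in f.items() if k not in("frame","range_z")}, [k for k in f])
    cv2.imwrite(f"pics/{n}0.png",cv2.resize(f["frame"],(800,600))); np.savez(f"{n}0.npz",P=cloud(f),img=f["frame"])
E
```

```text
pics
{'t': np.float64(0.0), 'q': array([-0.967,  0.359,  0.011, -0.   , -1.224, -0.288]), 'qd': array([-0.001,  0.   ,  0.   , -0.002,  0.001,  0.001]), 'joint_efforts': array([ 0.0000e+00, -5.8272e+01,  2.9305e+01,  6.9970e+00,  7.0000e-03,
       -0.0000e+00]), 'eef_pos': array([ 0.21 , -0.641,  0.404]), 'ee_rot': array([ 3.14 , -0.   , -2.826]), 'force': array([-0.31 ,  0.039, -0.061]), 'moment': array([ 0.027, -0.029,  0.044]), 'width': np.float64(0.088)}
scene {'vertical_fov': np.float64(50.015), 'cx': np.float64(255.557), 'cy': np.float64(193.185), 'cam_to_world': array([[ 0.476, -0.629,  0.614,  1.319],
       [ 0.879,  0.356, -0.316, -0.362],
       [-0.02 ,  0.691,  0.723,  0.949],
       [ 0.   ,  0.   ,  0.   ,  1.   ]])} ['frame', 'range_z', 'vertical_fov', 'cx', 'cy', 'cam_to_world']
side {'vertical_fov': np.float64(43.809), 'cx': np.float64(260.295), 'cy': np.float64(189.723), 'cam_to_world': array([[ 0.981,  0.103, -0.166,  0.342],
       [-0.196,  0.488, -0.85 , -1.204],
       [-0.006,  0.867,  0.499,  0.763],
       [ 0.   ,  0.   ,  0.   ,  1.   ]])} ['frame', 'range_z', 'vertical_fov', 'cx', 'cy', 'cam_to_world']
```

View pics/scene0.png

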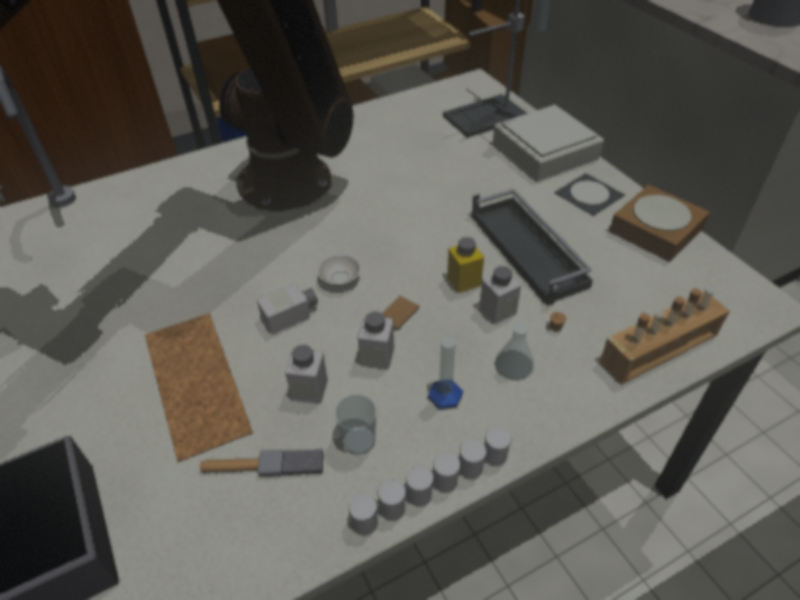

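View pics/side0.png

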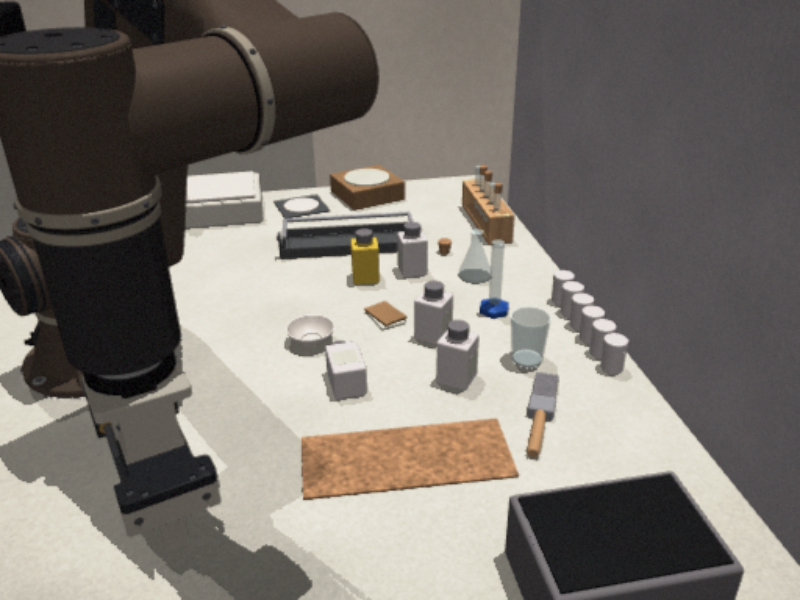

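Four white bottles are visible. Three stand, at about scene (500,298), (376,342) and (306,375), and one lies at (288,305). The tray is at (530,245), the mat at (200,385), and the yellow decoy at (465,265). I'll build a rectified top view next.

```bash
python3 - <<'E'
from h import *
# top view: 2mm px, x 0.1..1.1 up->down ; y -0.6..0.6
W,H=700,500
img=np.zeros((H,W,3),np.uint8); zb=np.full((H,W),-1.)
for n in("side","scene"):
    d=np.load(n+"0.npz"); P=d["P"].reshape(-1,3); C=d["img"].reshape(-1,3)
    ok=(P[:,2]>-.02)&(P[:,2]<.2)
    P=P[ok];C=C[ok]; o=np.argsort(P[:,2]);P=P[o];C=C[o]
    r=((1.05-P[:,0])/.002).astype(int); c=((.7-P[:,1])/.002).astype(int)
    for dr in(0,1):
      for dc in(0,1):
        k=(r+dr>=0)&(r+dr<H)&(c+dc>=0)&(c+dc<W)
        rr,cc,z,col=r[k]+dr,c[k]+dc,P[k,2],C[k]
        g=z>zb[rr,cc]+.002
        img[rr[g],cc[g]]=col[g]; zb[rr[g],cc[g]]=z[g]
for i in range(0,W,50): cv2.putText(img,f"{.7-i*.002:.1f}",(i,10),0,.3,(0,255,255)); img[::4,i]=(0,255,255)
for i in range(0,H,50): cv2.putText(img,f"{1.05-i*.002:.2f}",(0,i+10),0,.3,(0,255,255)); img[i,::4]=(0,255,255)
cv2.imwrite("pics/top0.png",img)
np.save("top0.npy",zb)
# cluster objects
m=((zb>.015)&(zb<.2)).astype(np.uint8)
n,l,st,ce=cv2.connectedComponentsWithStats(m)
for i in range(1,n):
    if st[i,4]>60:
        k=l==i; print(i,"x %.3f y %.3f"%(1.05-ce[i][1]*.002,.7-ce[i][0]*.002),"area cm2 %.1f"%(st[i,4]*.04),"zmax %.3f med %.3f"%(np.percentile(zb[k],98),np.median(zb[k])), "col",np.median(img[k],0))
E
```

```text
1 x 0.900 y 0.019 area cm2 17.0 zmax 0.064 med 0.061 col [145. 144. 143.]
2 x 0.900 y -0.053 area cm2 33.9 zmax 0.064 med 0.061 col [146. 144. 143.]
3 x 0.900 y -0.174 area cm2 52.4 zmax 0.064 med 0.061 col [145. 144. 143.]
4 x 0.863 y 0.411 area cm2 129.0 zmax 0.134 med 0.070 col [ 76. 108. 132.]
9 x 0.701 y -0.633 area cm2 299.3 zmax 0.106 med 0.102 col [30. 29. 29.]
10 x 0.763 y -0.165 area cm2 25.3 zmax 0.093 med 0.088 col [130. 135. 130.]
11 x 0.761 y 0.152 area cm2 31.2 zmax 0.106 med 0.045 col [128. 137. 134.]
12 x 0.739 y -0.307 area cm2 61.4 zmax 0.023 med 0.018 col [108. 116. 127.]
14 x 0.758 y 0.009 area cm2 14.5 zmax 0.152 med 0.125 col [132. 125. 121.]
22 x 0.722 y 0.283 area cm2 9.8 zmax 0.031 med 0.027 col [ 75.  99. 122.]
24 x 0.601 y 0.637 area cm2 160.4 zmax 0.057 med 0.052 col [ 99. 130. 135.]
26 x 0.512 y 0.379 area cm2 118.2 zmax 0.058 med 0.044 col [88. 89. 88.]
27 x 0.628 y -0.198 area cm2 36.8 zmax 0.112 med 0.085 col [129. 127. 132.]
28 x 0.633 y 0.204 area cm2 34.3 zmax 0.113 med 0.085 col [117. 119. 122.]
29 x 0.619 y -0.057 area cm2 35.7 zmax 0.112 med 0.085 col [129. 126. 131.]
35 x 0.531 y 0.189 area cm2 31.6 zmax 0.111 med 0.085 col [ 65. 106. 116.]
46 x 0.440 y -0.165 area cm2 61.2 zmax 0.059 med 0.055 col [143. 148. 153.]
47 x 0.389 y -0.023 area cm2 37.2 zmax 0.034 med 0.028 col [145. 157. 165.]
58 x 0.234 y 0.611 area cm2 232.6 zmax 0.071 med 0.066 col [139. 143. 141.]
60 x 0.152 y 0.052 area cm2 32.0 zmax 0.200 med 0.183 col [26. 29. 31.]
85 x 0.073 y -0.006 area cm2 34.6 zmax 0.198 med 0.102 col [27. 30. 32.]
```

View pics/top0.png

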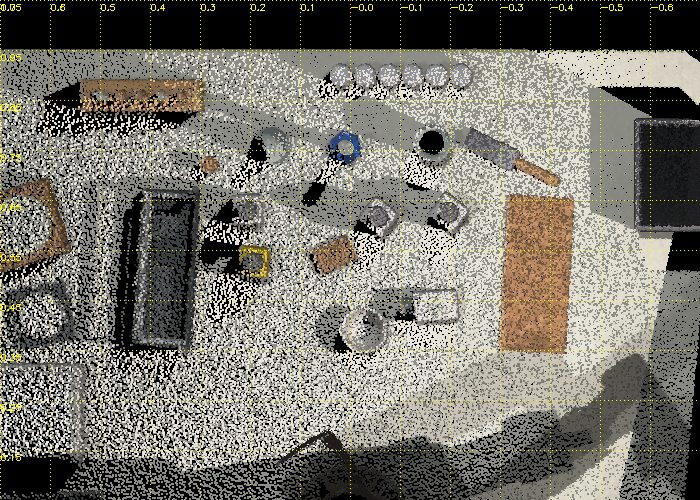

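```bash
python3 - <<'E'
from h import *
P=np.concatenate([np.load(n+"0.npz")["P"].reshape(-1,3) for n in("scene","side")])
C=np.concatenate([np.load(n+"0.npz")["img"].reshape(-1,3) for n in("scene","side")])
def sel(x,y,r,z0,z1): return P[(np.hypot(P[:,0]-x,P[:,1]-y)<r)&(P[:,2]>z0)&(P[:,2]<z1)]
def rect(Q):
    r=cv2.minAreaRect((Q[:,:2]*1000).astype(np.float32)); return np.round(r[0],1),np.round(r[1],1),round(r[2],1)
for nm,x,y in(("b1",.628,-.198),("b2",.619,-.057),("b3",.633,.204),("yel",.531,.189)):
    print(nm,"body",rect(sel(x,y,.055,.03,.088)),"cap",sel(x,y,.05,.103,.115)[:,:2].mean(0).round(4),rect(sel(x,y,.05,.1,.115)))
Q=sel(.44,-.165,.09,.045,.062); print("lying",rect(Q)); Q=sel(.44,-.165,.1,.01,.062);print(" all",rect(Q),Q[:,2].max())
# mat
k=(P[:,2]>-.004)&(P[:,2]<.012)&(np.abs(P[:,1]+.37)<.12)&(np.abs(P[:,0]-.5)<.22)&(C[:,2].astype(int)-C[:,0]>35)
M=P[k]; print("mat",rect(M),np.median(M[:,2]))
# tray
T=P[(np.abs(P[:,0]-.51)<.2)&(np.abs(P[:,1]-.375)<.09)&(P[:,2]>.015)]
print("tray",rect(T))
lo=T[T[:,2]<.03]; hi=T[T[:,2]>.045]; print("rim",rect(lo),"hi",rect(hi),len(hi))
for x0 in np.arange(.34,.68,.03):
    q=hi[(hi[:,0]>x0)&(hi[:,0]<x0+.03)]; 
    print(round(x0,2),[(int(a*1000),int(1000*z)) for a,z in sorted(zip(q[::4,1],q[::4,2]))][:14])
E
```

```text
b1 body (array([ 626.6, -197.2]), array([62.7, 60.3]), 53.3) cap [ 0.6275 -0.1973] (array([ 626.6, -196.1]), array([36.6, 34.7]), 31.7)
b2 body (array([616.9, -56.3]), array([63.4, 59. ]), 49.9) cap [ 0.6187 -0.056 ] (array([618.3, -56.1]), array([38.7, 34.9]), 36.6)
b3 body (array([631.9, 206.4]), array([61.9, 61.1]), 3.3) cap [0.6324 0.2064] (array([631.7, 206.1]), array([39.5, 36.6]), 10.1)
yel body (array([527.9, 194.7]), array([64.8, 59.6]), 84.8) cap [0.528  0.1938] (array([529.2, 194.5]), array([37.4, 38.4]), 0.2)
lying (array([ 439. , -160.3]), array([ 61.8, 110.2]), 5.0)
 all (array([ 439.2, -158.2]), array([ 63. , 114.5]), 5.4) 0.05942814682219011
mat (array([ 532.1, -371.1]), array([142.4, 370.9]), 86.7) 0.002681949026695385
tray (array([533.7, 367.8]), array([129.5, 365. ]), 84.3)
rim (array([535.5, 367.7]), array([129.5, 361.4]), 84.3) hi (array([514.4, 368.8]), array([111.2, 330.8]), 86.9) 672
0.34 [(328, 49), (331, 50), (331, 47), (332, 53), (332, 48), (332, 48), (335, 54), (336, 60), (336, 50), (339, 52), (340, 50), (342, 53), (343, 54), (352, 52)]
0.37 [(350, 57), (3
[... 676 characters left out ...]
(409, 47), (410, 45), (410, 46), (411, 56), (413, 53), (414, 45), (416, 47), (416, 53), (417, 53)]
0.55 [(402, 51), (404, 49), (405, 54), (409, 56), (409, 50), (410, 52), (410, 54), (411, 53), (413, 52), (417, 50)]
0.58 [(399, 53), (404, 54), (406, 55), (407, 45), (407, 53), (408, 53), (408, 46), (408, 54), (409, 50), (409, 53), (410, 53), (414, 52)]
0.61 [(394, 55), (400, 52), (400, 54), (402, 53), (403, 48), (404, 47), (405, 54), (406, 52), (406, 53), (408, 50), (409, 46)]
0.64 [(304, 58), (306, 53), (310, 51), (312, 55), (317, 56), (321, 58), (327, 53), (331, 52), (340, 50), (341, 53), (343, 57), (348, 54), (350, 55), (355, 48)]
0.67 [(309, 52), (312, 59), (312, 45), (314, 53), (314, 55)]
```

```bash
cat >> h.py <<'E'
def go(*pts):
    """grasp-point targets (x,y,z[,yaw deg]) -> offsets cm in current tool axes, turn deg; jaw direction angle = yaw-90"""
    s=get_state(); Rm=R.from_euler("xyz",s["ee_rot"]).as_matrix(); p=np.array(s["eef_pos"])
    Rd=R.from_euler("xyz",[np.pi,0,s["ee_rot"][2]]).as_matrix()
    print("grasp",np.round(p+[0,0,-.159],4),"yaw",round(np.degrees(s["ee_rot"][2]),2),"q6",round(s["q"][5],2),"F",np.round(s["force"],2),"w",round(s["width"],4),"t",round(s["t"],1),"tilt",np.round(Rm[:,2],3))
    for q in pts:
        o=Rd.T@(np.array(q[:3])+[0,0,.159]-p)*100
        t=0
        if len(q)>3: t=-(((q[3]-np.degrees(s["ee_rot"][2]))+90)%180-90)
        print(q,"offset",np.round(o,2).tolist(),"turn",round(t,1))
E
python3 - <<'E'
from h import *
P=np.concatenate([np.load(n+"0.npz")["P"].reshape(-1,3) for n in("scene","side")])
k=(P[:,0]>.39)&(P[:,0]<.63)&(abs(P[:,1]-.413)<.017)&(P[:,2]>.044)&(P[:,2]<.06)
B=P[k]; L=cv2.fitLine((B[:,:2]*1000).astype(np.float32),cv2.DIST_HUBER,0,.01,.01).ravel(); print("bar",L,np.degrees(np.arctan2(L[1],L[0])), np.median(B[:,2]))
k=(P[:,0]>.39)&(P[:,0]<.63)&(abs(P[:,1]-.33)<.035)&(P[:,2]>.018)&(P[:,2]<.03)
B=P[k]; 
for x0 in (.4,.45,.5,.55,.6): q=B[abs(B[:,0]-x0)<.02]; print(x0,np.percentile(q[:,1],[2,25,50,75,98]).round(3))
k=(abs(P[:,1]-.375)<.09)&(P[:,2]>.045)&(P[:,2]<.06)&(abs(P[:,0]-.51)<.2); print("hi x",np.percentile(P[k,0],[0,1,2,98,99,100]))
go((.55,-.1,.25,176),(.51,.4,.25,176))
E
```

```text
bar [ 9.9745196e-01 -7.1341313e-02  5.1479681e+02  4.1225314e+02] -4.091031 0.05163087945083833
0.4 [0.317 0.321 0.323 0.324 0.33 ]
0.45 [0.315 0.318 0.32  0.323 0.33 ]
0.5 [0.309 0.315 0.317 0.319 0.325]
0.55 [0.311 0.312 0.313 0.314 0.318]
0.6 [0.305 0.308 0.31  0.312 0.316]
hi x [0.34667918 0.35150359 0.35288489 0.67189604 0.67335175 0.67699601]
grasp [ 0.2096 -0.6415  0.2448] yaw -161.91 q6 -0.29 F [-0.11  0.2   0.96] w 0.0877 t 0.1 tilt [-0.001  0.001 -1.   ]
(0.55, -0.1, 0.25, 176) offset [-49.17, 40.9, -0.52] turn 22.1
(0.51, 0.4, 0.25, 176) offset [-60.9, 89.67, -0.52] turn 22.1
```

send_rows(motion=[{"offset": [-49.2,40.9,0],"turn": 22},{"offset": [-49.2,40.9,0],"turn": 22},{"offset": [-49.2,40.9,0],"turn": 22},{"offset": [-49.2,40.9,0],"turn": 22},{"offset": [-49.2,40.9,0],"turn": 22},{"offset": [-49.2,40.9,0],"turn": 22},{"offset": [-49.2,40.9,0],"turn": 22},{"offset": [-49.2,40.9,0],"turn": 22}], hand=1)

```text
t: 0.9
eef_pos: [0.4216, -0.3036, 0.4046]
ee_rot: [3.141, 0.0, 3.073]
force: [1.8, -0.8, 0.4]
width: 0.0872
```

send_rows(motion=[{"offset": [-5,4,0],"turn": 0},{"offset": [-15,12,0],"turn": 0},{"offset": [-20,17,0],"turn": 0},{"offset": [-20,17,0],"turn": 0},{"offset": [-20,17,0],"turn": 0},{"offset": [-20,17,0],"turn": 0}])

```text
t: 1.5
eef_pos: [0.6353, -0.1465, 0.4032]
ee_rot: [3.142, -0.001, 3.076]
force: [0.4, 0.1, -0.2]
width: 0.0877
```

```bash
python3 -c "
from h import *
go((.513,.412,.15,175.9),(.513,.412,.06,175.9))"
```

```text
grasp [ 0.6353 -0.1465  0.2442] yaw 176.26 q6 -1.71 F [ 0.41  0.05 -0.23] w 0.0877 t 1.5 tilt [-0.001  0.    -1.   ]
(0.513, 0.412, 0.15, 175.9) offset [15.85, 54.93, 9.42] turn 0.4
(0.513, 0.412, 0.06, 175.9) offset [15.85, 54.93, 18.42] turn 0.4
```

send_rows(motion=[{"offset": [15.85,54.9,0],"turn": 0.4},{"offset": [15.85,54.9,0],"turn": 0.4},{"offset": [15.85,54.9,0],"turn": 0.4},{"offset": [15.85,54.9,0],"turn": 0.4},{"offset": [15.85,54.9,0],"turn": 0.4},{"offset": [15.85,54.9,0],"turn": 0.4},{"offset": [15.85,54.9,0],"turn": 0.4},{"offset": [15.85,54.9,0],"turn": 0.4}])

```text
t: 2.3
eef_pos: [0.5467, 0.243, 0.4047]
ee_rot: [-3.142, -0.0, 3.066]
force: [1.7, 0.4, 0.5]
width: 0.0875
```

```bash
python3 -c "
from h import *
go((.513,.412,.15,175.9),(.513,.412,.06,175.9))"
```

```text
grasp [0.5467 0.243  0.2457] yaw 175.69 q6 -2.39 F [1.68 0.39 0.46] w 0.0875 t 2.3 tilt [-0. -0. -1.]
(0.513, 0.412, 0.15, 175.9) offset [4.63, 16.6, 9.57] turn -0.2
(0.513, 0.412, 0.06, 175.9) offset [4.63, 16.6, 18.57] turn -0.2
```

send_rows(motion=[{"offset": [4.63,16.6,9.5],"turn": -0.2},{"offset": [4.63,16.6,9.5],"turn": -0.2},{"offset": [4.63,16.6,9.5],"turn": -0.2},{"offset": [4.63,16.6,9.5],"turn": -0.2},{"offset": [4.63,16.6,9.5],"turn": -0.2},{"offset": [4.63,16.6,9.5],"turn": -0.2},{"offset": [4.63,16.6,9.5],"turn": -0.2}])

```text
t: 3.0
eef_pos: [0.5142, 0.4098, 0.31]
ee_rot: [-3.142, 0.0, 3.07]
force: [-0.4, -0.4, 0.1]
width: 0.0871
```

```bash
python3 -c "
from h import *
go((.513,.412,.058,175.9))
f=grab_frame('wrist');P=cloud(f)
k=(P[...,0]>.42)&(P[...,0]<.61)&(abs(P[...,1]-.413)<.025)&(P[...,2]>.042)&(P[...,2]<.062)
B=P[k];print(len(B))
if len(B)>20:
  L=cv2.fitLine((B[:,:2]*1000).astype(np.float32),cv2.DIST_HUBER,0,.01,.01).ravel();print(L,np.degrees(np.arctan2(L[1],L[0])),np.percentile(B[:,2],[50,95]))
cv2.imwrite('pics/w1.png',f['frame'])"
```

```text
grasp [0.5142 0.4098 0.151 ] yaw 175.88 q6 -2.61 F [-0.37 -0.38  0.1 ] w 0.0871 t 3.0 tilt [ 0. -0. -1.]
(0.513, 0.412, 0.058, 175.9) offset [0.13, 0.21, 9.3] turn -0.0
2916
[ 9.9737477e-01 -7.2412528e-02  4.9522498e+02  4.1662149e+02] -4.1525664 [0.05373726 0.05523728]
```

View pics/w1.png

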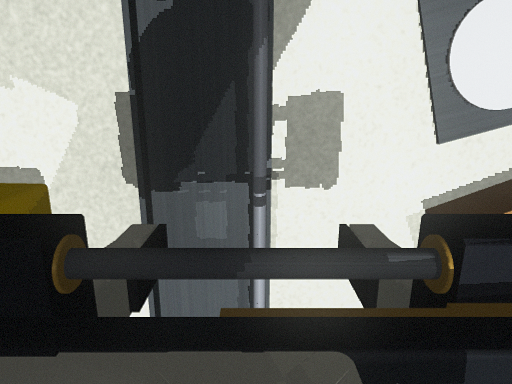

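The wrist view shows the bar running vertically at column 260, centred between the fingers (columns 150 to 360). I'll descend and pinch it.

send_rows(motion=[{"offset": [0.1,0.45,4.5],"turn": 0},{"offset": [0.1,0.45,7.5],"turn": 0},{"offset": [0.1,0.45,9.3],"turn": 0},{"offset": [0.1,0.45,9.3],"turn": 0},{"offset": [0.1,0.45,9.3],"turn": 0}])

```text
t: 3.55
eef_pos: [0.514, 0.4145, 0.2179]
ee_rot: [3.141, 0.001, 3.069]
force: [0.1, 0.1, 0.0]
width: 0.0874
```

send_rows(motion=[{"offset": [0,0,0],"turn": 0},{"offset": [0,0,0],"turn": 0},{"offset": [0,0,0],"turn": 0},{"offset": [0,0,0],"turn": 0},{"offset": [0,0,0],"turn": 0},{"offset": [0,0,0],"turn": 0},{"offset": [0,0,0],"turn": 0},{"offset": [0,0,0],"turn": 0}], hand=-1, squeeze=12)

```text
t: 4.35
eef_pos: [0.5133, 0.415, 0.2166]
ee_rot: [-3.141, -0.0, 3.07]
force: [-0.5, -0.8, 0.7]
width: 0.0293
```

```bash
python3 -c "
from h import *
go()
for th in range(0,111,10):
  t=np.radians(th); print(th,'y',round(9*np.cos(t)-9,2),'z',round(-9*np.sin(t),2))"
```

```text
grasp [0.5133 0.415  0.0576] yaw 175.9 q6 -2.62 F [-0.51 -0.78  0.67] w 0.0293 t 4.3 tilt [-0. -0. -1.]
0 y 0.0 z -0.0
10 y -0.14 z -1.56
20 y -0.54 z -3.08
30 y -1.21 z -4.5
40 y -2.11 z -5.79
50 y -3.21 z -6.89
60 y -4.5 z -7.79
70 y -5.92 z -8.46
80 y -7.44 z -8.86
90 y -9.0 z -9.0
100 y -10.56 z -8.86
110 y -12.08 z -8.46
```

send_rows(motion=[{"offset": [0,0,0],"turn": 0},{"offset": [0,0,0],"turn": 0},{"offset": [0,0,0],"turn": 0},{"offset": [0,0,0],"turn": 0}])

```text
t: 4.75
eef_pos: [0.5133, 0.4151, 0.2167]
ee_rot: [3.141, 0.0, 3.07]
force: [-0.1, 0.9, -0.8]
width: 0.0092
```

send_rows(motion=[{"offset": [0,-0.1,-1.1],"turn": 0},{"offset": [0,-0.3,-2.3],"turn": 0},{"offset": [0,-0.7,-3.5],"turn": 0},{"offset": [0,-1.2,-4.5],"turn": 0},{"offset": [0,-2.1,-5.8],"turn": 0},{"offset": [0,-3.2,-6.9],"turn": 0},{"offset": [0,-4.5,-7.8],"turn": 0},{"offset": [0,-4.5,-7.8],"turn": 0}])

```text
t: 5.55
eef_pos: [0.51, 0.3695, 0.2984]
ee_rot: [3.137, 0.003, 3.07]
force: [-3.7, 6.8, 7.8]
width: 0.0092
```

send_rows(motion=[{"offset": [0,-0.7,-0.35],"turn": 0},{"offset": [0,-1.42,-0.67],"turn": 0},{"offset": [0,-2.94,-1.05],"turn": 0},{"offset": [0,-4.5,-1.2],"turn": 0},{"offset": [0,-6.06,-1.05],"turn": 0},{"offset": [0,-6.8,-0.9],"turn": 0},{"offset": [0,-6.8,-0.9],"turn": 0}])

```text
t: 6.25
eef_pos: [0.5052, 0.3004, 0.3038]
ee_rot: [-3.14, -0.0, 3.069]
force: [-0.4, -3.3, 7.9]
width: 0.0095
```

send_rows(motion=[{"offset": [0,0,0],"turn": 0},{"offset": [0,0,0],"turn": 0},{"offset": [0,0,0],"turn": 0},{"offset": [0,0,0],"turn": 0},{"offset": [0,0,0],"turn": 0}], hand=0)

```text
t: 6.75
eef_pos: [0.5051, 0.3024, 0.3033]
ee_rot: [-3.141, -0.0, 3.07]
force: [-0.1, 0.1, -0.6]
width: 0.0417
```

send_rows(motion=[{"offset": [0,0,-4],"turn": 0},{"offset": [0,0,-8],"turn": 0},{"offset": [0,0,-10],"turn": 0},{"offset": [0,0,-10],"turn": 0}])

```text
t: 7.15
eef_pos: [0.5057, 0.3028, 0.4075]
ee_rot: [3.137, 0.004, 3.07]
force: [-0.1, 0.4, 0.4]
width: 0.0439
```

```bash
python3 -c "
from h import *
f=grab_frame('scene');P=cloud(f)
k=(P[...,0]>.38)&(P[...,0]<.62)&(abs(P[...,1]-.33)<.12)&(P[...,2]>.06)&(P[...,2]<.16)
B=P[k];print(len(B),np.percentile(B,[5,50,95],axis=0).round(3))
cv2.imwrite('pics/s2.png',f['frame'])
go((.634,.207,.2,176))"
```

```text
236 [[0.395 0.213 0.077]
 [0.531 0.295 0.138]
 [0.609 0.305 0.141]]
grasp [0.5053 0.3025 0.2462] yaw 175.9 q6 -2.51 F [-0.59 -0.89 -0.74] w 0.0437 t 7.2 tilt [ 0.002  0.002 -1.   ]
(0.634, 0.207, 0.2, 176) offset [-13.52, -8.6, 4.62] turn -0.1
```

View pics/s2.png

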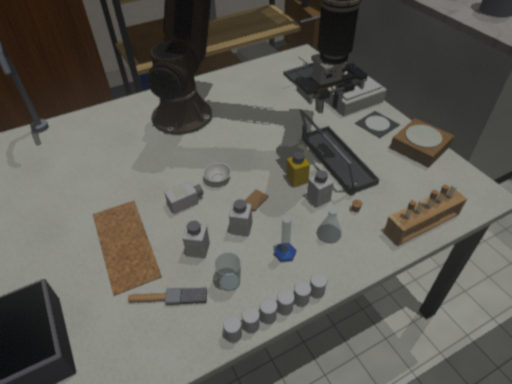

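The back-rest stands open: the bar is at y 0.295, z 0.138 and rests on its stop. Next is the bottle near the tray, gripped by its cap with the jaws turned along x.

send_rows(motion=[{"offset": [-4,-3,1],"turn": -9},{"offset": [-8,-6,2],"turn": -17},{"offset": [-12,-8,3],"turn": -26},{"offset": [-13.5,-8.5,4],"turn": -34},{"offset": [-13.5,-8.5,4],"turn": -43},{"offset": [-13.5,-8.5,4],"turn": -51},{"offset": [-13.5,-8.5,4],"turn": -60},{"offset": [-13.5,-8.5,4],"turn": -68}], hand=0.4)

```text
t: 8.0
eef_pos: [0.6335, 0.2076, 0.3617]
ee_rot: [3.14, -0.002, -2.031]
force: [0.4, 0.5, -0.5]
width: 0.0611
```

send_rows(motion=[{"offset": [0,0,0],"turn": -8},{"offset": [0,0,0],"turn": -16},{"offset": [0,0,0],"turn": -22},{"offset": [0,0,0],"turn": -22}])

```text
t: 8.4
eef_pos: [0.6335, 0.2078, 0.362]
ee_rot: [3.14, -0.001, -1.651]
force: [-0.8, 0.5, 0.0]
width: 0.0615
```

```bash
cat >> h.py <<'E'
def caps(names=("wrist",)):
    """cap centres from tops at z~.105-.116"""
    for n in names:
        f=grab_frame(n); P=cloud(f); m=((P[...,2]>.102)&(P[...,2]<.13)&(np.hypot(P[...,0],P[...,1])>.3)).astype(np.uint8)
        k,l,st,ce=cv2.connectedComponentsWithStats(m)
        for i in range(1,k):
            if st[i,4]>40:
                Q=P[l==i]; a=Q[Q[:,2]>np.median(Q[:,2])-.003]; r=cv2.minEnclosingCircle((a[:,:2]*1000).astype(np.float32))
                if 10<r[1]<26: print(n,"cap",np.round(r[0],1),"r",round(r[1],1),"mean",(a[:,:2].mean(0)*1000).round(1),"z",np.median(a[:,2]).round(3),"px",ce[i].round())
    return f
E
python3 -c "
from h import *
f=caps(('scene','wrist'))
go((.6325,.2065,.135,-94),(.6325,.2065,.107,-94))"
```

```text
scene cap [-789.6   -4.8] r 23.6 mean [-786.3   -3.4] z 0.119 px [118.  14.]
scene cap [-192.1 -501.1] r 12.1 mean [-190.5 -499.3] z 0.122 px [ 28. 103.]
scene cap [526.4 195.9] r 18.5 mean [528.2 195.6] z 0.109 px [298. 156.]
scene cap [631.8 207.4] r 18.9 mean [633.6 208.2] z 0.109 px [321. 175.]
scene cap [618.9 -53.5] r 18.6 mean [619.7 -54.2] z 0.109 px [239. 205.]
scene cap [758.1 159.5] r 14.9 mean [758.9 159.1] z 0.104 px [333. 210.]
scene cap [ 626.9 -194.7] r 17.8 mean [ 627.8 -195.1] z 0.109 px [193. 226.]
scene cap [760.4   9.6] r 10.5 mean [764.    6.9] z 0.121 px [286. 230.]
wrist cap [757.5 160.2] r 14.7 mean [757.3 159.9] z 0.105 px [ 73. 149.]
wrist cap [525.6 196.9] r 18.2 mean [526.3 196.4] z 0.11 px [397. 173.]
wrist cap [630.2 210. ] r 17.8 mean [630.1 209.4] z 0.11 px [256. 202.]
grasp [0.6336 0.2078 0.2035] yaw -94.87 q6 -0.69 F [-0.11 -0.04 -0.12] w 0.0613 t 8.5 tilt [-0.002 -0.001 -1.   ]
(0.6325, 0.2065, 0.135, -94) offset [0.14, 0.1, 6.85] turn -0.9
(0.6325, 0.2065, 0.107, -94) offset [0.14, 0.1, 9.65] turn -0.9
```

send_rows(motion=[{"offset": [0,0.2,4],"turn": -1},{"offset": [0,0.2,7],"turn": -1},{"offset": [0,0.2,9],"turn": -1},{"offset": [0,0.2,9.6],"turn": -1},{"offset": [0,0.2,9.6],"turn": -1}])

```text
t: 9.0
eef_pos: [0.6316, 0.2079, 0.2667]
ee_rot: [3.14, -0.001, -1.637]
force: [0.2, 0.4, -0.0]
width: 0.0615
```

send_rows(motion=[{"offset": [0,0,0],"turn": 0},{"offset": [0,0,0],"turn": 0},{"offset": [0,0,0],"turn": 0},{"offset": [0,0,0],"turn": 0},{"offset": [0,0,0],"turn": 0},{"offset": [0,0,0],"turn": 0}], hand=-0.6, squeeze=25)

```text
t: 9.6
eef_pos: [0.6317, 0.2081, 0.2685]
ee_rot: [-3.141, 0.0, -1.635]
force: [-3.1, 0.4, 5.7]
width: 0.0353
```

send_rows(motion=[{"offset": [0,0,-1],"turn": 0},{"offset": [0,0,-2.5],"turn": 0},{"offset": [0,0,-4.5],"turn": 0},{"offset": [0,0,-6],"turn": 0},{"offset": [0,0,-6],"turn": 0},{"offset": [0,0,-6],"turn": 0},{"offset": [0,0,-6],"turn": 0}])

```text
t: 10.3
eef_pos: [0.6313, 0.2078, 0.3266]
ee_rot: [3.14, -0.001, -1.635]
force: [-0.7, 0.0, -5.5]
width: 0.0351
```

```bash
python3 -c "
from h import *
go((.6,.36,.18,-94),(.6,.36,.118,-94))"
```

```text
grasp [0.6313 0.2078 0.1676] yaw -93.71 q6 -0.67 F [-0.74  0.03 -5.46] w 0.0351 t 10.3 tilt [-0.002 -0.001 -1.   ]
(0.6, 0.36, 0.18, -94) offset [-14.99, 4.11, -1.24] turn 0.3
(0.6, 0.36, 0.118, -94) offset [-14.99, 4.11, 4.96] turn 0.3
```

It weighs about 5 N, so it's full. I'll lift it over the back-rest bar and place it at the far end of the tray.

send_rows(motion=[{"offset": [0,0,-4],"turn": 0},{"offset": [0,0,-8],"turn": 0},{"offset": [0,0,-11],"turn": 0},{"offset": [0,0,-11],"turn": 0},{"offset": [-3,1,-11],"turn": 0},{"offset": [-7,2,-11],"turn": 0},{"offset": [-11,3,-11],"turn": 0},{"offset": [-14.5,4,-11],"turn": 0}])

```text
t: 11.1
eef_pos: [0.6006, 0.3568, 0.4353]
ee_rot: [3.139, -0.002, -1.635]
force: [0.6, 0.8, -4.7]
width: 0.035
```

send_rows(motion=[{"offset": [-0.5,0.1,0],"turn": 0},{"offset": [-0.5,0.1,0],"turn": 0},{"offset": [-0.5,0.1,0],"turn": 0},{"offset": [-0.5,0.1,0],"turn": 0}])

```text
t: 11.5
eef_pos: [0.6008, 0.3592, 0.4371]
ee_rot: [3.141, -0.001, -1.636]
force: [0.5, -0.3, -3.9]
width: 0.0355
```

```bash
python3 -c "
from h import *
go((.6,.362,.12,-94))
f=grab_frame('wrist');cv2.imwrite('pics/w3.png',f['frame'])
P=cloud(f);k=(P[...,2]>.018)&(P[...,2]<.032)&(P[...,0]>.35)
" 
```

```text
grasp [0.6008 0.3592 0.2781] yaw -93.75 q6 -0.88 F [ 0.48 -0.27 -3.88] w 0.0355 t 11.5 tilt [-0.001 -0.001 -1.   ]
(0.6, 0.362, 0.12, -94) offset [-0.27, 0.09, 15.81] turn 0.3
```

View pics/w3.png

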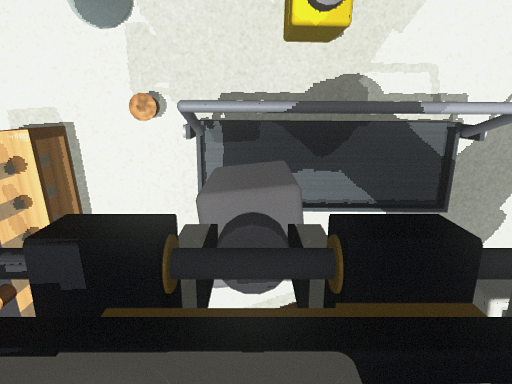

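send_rows(motion=[{"offset": [-0.2,0.1,4],"turn": 0},{"offset": [-0.2,0.1,8],"turn": 0},{"offset": [-0.2,0.1,11],"turn": 0},{"offset": [-0.2,0.1,14],"turn": 0},{"offset": [-0.2,0.1,15.2],"turn": 0},{"offset": [-0.2,0.1,15.6],"turn": 0},{"offset": [-0.2,0.1,15.9],"turn": 0},{"offset": [-0.2,0.1,15.9],"turn": 0}])

```text
t: 12.35
eef_pos: [0.6001, 0.3625, 0.28]
ee_rot: [-3.14, 0.001, -1.635]
force: [-0.2, 0.3, -3.6]
width: 0.0352
```

send_rows(motion=[{"offset": [0,0,0.2],"turn": 0},{"offset": [0,0,0.3],"turn": 0},{"offset": [0,0,0.3],"turn": 0}])

```text
t: 12.65
eef_pos: [0.5998, 0.3627, 0.2769]
ee_rot: [-3.14, 0.001, -1.635]
force: [-0.2, 0.5, -1.2]
width: 0.0354
```

send_rows(motion=[{"offset": [0,0,0],"turn": 0},{"offset": [0,0,0],"turn": 0},{"offset": [0,0,0],"turn": 0},{"offset": [0,0,-4],"turn": 0},{"offset": [0,0,-9],"turn": 0},{"offset": [0,0,-13],"turn": 0}], hand=0.3)

```text
t: 13.25
eef_pos: [0.5999, 0.3623, 0.4085]
ee_rot: [-3.14, 0.001, -1.635]
force: [1.4, 1.1, 0.6]
width: 0.0568
```

```bash
python3 -c "
from h import *
f=caps(('scene',));cv2.imwrite('pics/s4.png',f['frame'][80:300,80:420])
go((.58,.1,.24),(.619,-.055,.2,-94))" 
```

```text
scene cap [-192.1 -500. ] r 12.1 mean [-189.8 -499.7] z 0.123 px [ 28. 103.]
scene cap [601.2 363.1] r 18.7 mean [602.3 363.5] z 0.117 px [357. 151.]
scene cap [528.8 195.8] r 17.9 mean [528.5 195.8] z 0.109 px [298. 156.]
scene cap [861.8 496.9] r 10.3 mean [861.6 497.3] z 0.117 px [453. 187.]
scene cap [618.7 -53.2] r 18.8 mean [619.5 -54.7] z 0.109 px [239. 204.]
scene cap [760.6 159.1] r 15.1 mean [759.3 159.3] z 0.104 px [333. 210.]
scene cap [ 628.1 -195.9] r 18.7 mean [ 628.7 -195.5] z 0.109 px [193. 226.]
scene cap [761.    9.2] r 10.5 mean [764.    6.2] z 0.123 px [286. 230.]
grasp [0.6009 0.3626 0.2577] yaw -93.63 q6 -0.89 F [2.5  0.48 8.94] w 0.0568 t 13.3 tilt [ 0.01   0.006 -1.   ]
(0.58, 0.1, 0.24) offset [26.34, 0.42, 1.77] turn 0
(0.619, -0.055, 0.2, -94) offset [41.56, -4.45, 5.77] turn 0.4
```

send_rows(motion=[{"offset": [4,-0.4,0],"turn": 0},{"offset": [9,-1,0],"turn": 0},{"offset": [14,-1.5,0],"turn": 0},{"offset": [19,-2,0],"turn": 0},{"offset": [24,-2.5,1],"turn": 0},{"offset": [29,-3,2],"turn": 0},{"offset": [34,-3.6,4],"turn": 0},{"offset": [39,-4.2,5.8],"turn": 0}])

```text
t: 14.1
eef_pos: [0.6156, -0.0212, 0.3515]
ee_rot: [-3.14, 0.0, -1.635]
force: [0.2, 1.0, -0.8]
width: 0.0568
```

send_rows(motion=[{"offset": [2.5,-0.2,0],"turn": 0},{"offset": [2.5,-0.2,0],"turn": 0},{"offset": [2.5,-0.2,0],"turn": 0}])

```text
t: 14.4
eef_pos: [0.6163, -0.0452, 0.3515]
ee_rot: [-3.141, -0.0, -1.637]
force: [0.1, -0.7, 0.4]
width: 0.057
```

```bash
python3 -c "
from h import *
f=caps()
go((.6185,-.0545,.108,-94))" 
```

```text
wrist cap [616.4 -53.6] r 17.8 mean [616.3 -54.1] z 0.11 px [251. 192.]
grasp [ 0.6164 -0.0444  0.1926] yaw -93.72 q6 -0.31 F [0.5  1.05 0.55] w 0.0571 t 14.4 tilt [ 0.001  0.    -1.   ]
(0.6185, -0.0545, 0.108, -94) offset [1.0, -0.28, 8.46] turn 0.3
```

send_rows(motion=[{"offset": [1,-0.1,3],"turn": 0},{"offset": [1,-0.1,6],"turn": 0},{"offset": [1,-0.1,8],"turn": 0},{"offset": [1,-0.1,8.4],"turn": 0},{"offset": [1,-0.1,8.4],"turn": 0}])

```text
t: 14.95
eef_pos: [0.6169, -0.0535, 0.2674]
ee_rot: [3.141, -0.0, -1.634]
force: [-0.2, -0.1, 0.9]
width: 0.0574
```

send_rows(motion=[{"offset": [0,0,0],"turn": 0},{"offset": [0,0,0],"turn": 0},{"offset": [0,0,0],"turn": 0},{"offset": [0,0,0],"turn": 0},{"offset": [0,0,0],"turn": 0},{"offset": [0,0,0],"turn": 0}], hand=-0.6)

```text
t: 15.55
eef_pos: [0.6169, -0.0543, 0.2684]
ee_rot: [-3.14, 0.0, -1.635]
force: [-1.6, 1.5, 5.9]
width: 0.0353
```

send_rows(motion=[{"offset": [0,0,-1],"turn": 0},{"offset": [0,0,-3],"turn": 0},{"offset": [0,0,-6],"turn": 0},{"offset": [0,0,-9],"turn": 0},{"offset": [0,0,-9],"turn": 0},{"offset": [0,0,-9],"turn": 0},{"offset": [0,0,-9],"turn": 0},{"offset": [0,0,-9],"turn": 0}])

```text
t: 16.35
eef_pos: [0.6163, -0.0545, 0.3562]
ee_rot: [3.14, -0.0, -1.635]
force: [-0.0, -0.6, -2.0]
width: 0.0351
```

```bash
python3 -c "
from h import *
import time
go((.518,.366,.285),(.51,-.37,.2))
for i in range(4): grab_frame('wrist'); print(get_state()['force'])" 
```

```text
grasp [ 0.6163 -0.0545  0.1972] yaw -93.7 q6 -0.29 F [-0.03 -0.61 -2.03] w 0.0351 t 16.4 tilt [-0.002 -0.    -1.   ]
(0.518, 0.366, 0.285) offset [-41.32, 12.52, -8.78] turn 0
(0.51, -0.37, 0.2) offset [32.17, 8.57, -0.28] turn 0
[-0.08234393 -0.93428451 -1.02127261]
[-0.31697156 -0.80957647 -1.45055069]
[-0.0093582   0.05340003 -1.40819285]
[ 0.90625103  0.48843709 -1.15497019]
```

About 1.3 N, so it's empty and goes to the mat.

send_rows(motion=[{"offset": [0,0,-4],"turn": 0},{"offset": [4,0.3,-5],"turn": 0},{"offset": [9,0.6,-5],"turn": 0},{"offset": [14,0.9,-5],"turn": 0},{"offset": [19,1,-5],"turn": 0},{"offset": [24,1,-5],"turn": 0},{"offset": [29,0.6,-5],"turn": 0},{"offset": [32,0.6,-5],"turn": 0}])

```text
t: 17.35
eef_pos: [0.5895, -0.3767, 0.4066]
ee_rot: [3.141, -0.0, -1.637]
force: [-0.2, 0.8, -1.3]
width: 0.0353
```

send_rows(motion=[{"offset": [0.5,0,0],"turn": 0},{"offset": [0.5,0,0],"turn": 0},{"offset": [0.5,0,0],"turn": 0}])

```text
t: 17.65
eef_pos: [0.5898, -0.3776, 0.407]
ee_rot: [3.141, 0.0, -1.635]
force: [0.0, -0.1, -1.8]
width: 0.0353
```

```bash
python3 -c "
from h import *
go((.59,-.378,.115))
P=cloud(f:=grab_frame('scene'));C=f['frame'].astype(int)
k=(P[...,2]>-.004)&(P[...,2]<.012)&(abs(P[...,1]+.37)<.09)&(abs(P[...,0]-.5)<.17)&(C[...,2]-C[...,0]>30)
Q=P[k];r=cv2.minAreaRect((Q[:,:2]*1000).astype(np.float32));print(r,np.percentile(Q,[1,99],axis=0).round(3))
f=caps(('scene',))" 
```

```text
grasp [ 0.5898 -0.3776  0.248 ] yaw -93.68 q6 0.23 F [ 0.04 -0.15 -1.79] w 0.0353 t 17.6 tilt [-0.  0. -1.]
(0.59, -0.378, 0.115) offset [0.04, -0.02, 13.3] turn 0
((504.63140869140625, -370.9752197265625), (128.57533264160156, 313.0499267578125), 86.91921997070312) [[ 0.358 -0.439 -0.001]
 [ 0.657 -0.303  0.008]]
scene cap [-793.8   -3.4] r 23.1 mean [-786.6   -3.7] z 0.122 px [118.  13.]
scene cap [602.6 364.5] r 18.5 mean [602.8 363.5] z 0.117 px [357. 151.]
scene cap [529.7 197.5] r 20.4 mean [528.9 195.4] z 0.109 px [298. 156.]
scene cap [860.2 499.7] r 10.1 mean [860.9 498.6] z 0.117 px [453. 187.]
scene cap [861.  380.4] r 10.4 mean [860.5 379.2] z 0.117 px [421. 203.]
scene cap [758.5 159.8] r 14.2 mean [759.3 159.1] z 0.105 px [333. 210.]
scene cap [ 627.9 -195. ] r 17.8 mean [ 627.8 -195.4] z 0.109 px [193. 226.]
scene cap [761.6   8.8] r 10.4 mean [764.8   6.5] z 0.121 px [286. 230.]
```

send_rows(motion=[{"offset": [0,0,4],"turn": 0},{"offset": [0,0,8],"turn": 0},{"offset": [0,0,11],"turn": 0},{"offset": [0,0,12.5],"turn": 0},{"offset": [0,0,13],"turn": 0},{"offset": [0,0,13.4],"turn": 0},{"offset": [0,0,13.5],"turn": 0},{"offset": [0,0,13.5],"turn": 0}])

```text
t: 18.55
eef_pos: [0.5901, -0.3785, 0.2738]
ee_rot: [-3.14, -0.001, -1.635]
force: [-0.8, 0.3, -2.1]
width: 0.0355
```

send_rows(motion=[{"offset": [0,0,0],"turn": 0},{"offset": [0,0,0],"turn": 0},{"offset": [0,0,0],"turn": 0},{"offset": [0,0,-3],"turn": 0},{"offset": [0,0,-7],"turn": 0},{"offset": [0,0,-10],"turn": 0},{"offset": [0,0,-10],"turn": 0}], hand=0.3)

```text
t: 19.25
eef_pos: [0.5906, -0.3791, 0.3786]
ee_rot: [-3.133, -0.004, -1.635]
force: [-0.5, -0.4, -0.1]
width: 0.057
```

```bash
python3 -c "
from h import *
f=caps(('scene',))
go((.6275,-.1955,.2),(.6275,-.1955,.108))" 
```

```text
scene cap [-788.2   -4.9] r 19.3 mean [-785.2   -3.6] z 0.122 px [119.  13.]
scene cap [601.1 365. ] r 19.5 mean [602.4 363.3] z 0.117 px [357. 151.]
scene cap [530.3 195.7] r 19.4 mean [528.4 195.7] z 0.109 px [298. 156.]
scene cap [860.3 378.9] r 10.1 mean [861.4 378.4] z 0.117 px [421. 203.]
scene cap [758.2 158.5] r 16.0 mean [759.6 158.8] z 0.105 px [333. 210.]
scene cap [ 627.8 -196.1] r 18.8 mean [ 627.6 -195.5] z 0.109 px [193. 226.]
scene cap [762.5   8.3] r 10.4 mean [764.8   6.5] z 0.121 px [286. 230.]
scene cap [ 593.  -376.5] r 17.8 mean [ 593.2 -377. ] z 0.113 px [122. 244.]
grasp [ 0.5901 -0.3786  0.2167] yaw -93.68 q6 0.23 F [ 0.7  -0.4  -0.13] w 0.0572 t 19.3 tilt [ 0.005 -0.002 -1.   ]
(0.6275, -0.1955, 0.2) offset [-18.52, -2.55, 1.67] turn 0
(0.6275, -0.1955, 0.108) offset [-18.52, -2.55, 10.87] turn 0
```

send_rows(motion=[{"offset": [-4,-0.5,0],"turn": 0},{"offset": [-8.5,-1.2,0],"turn": 0},{"offset": [-13,-1.9,0.5],"turn": 0},{"offset": [-17,-2.4,1],"turn": 0},{"offset": [-18.5,-2.55,3],"turn": 0},{"offset": [-18.5,-2.55,5],"turn": 0},{"offset": [-18.5,-2.55,5],"turn": 0}])

```text
t: 20.0
eef_pos: [0.626, -0.1943, 0.3187]
ee_rot: [3.135, 0.001, -1.635]
force: [-0.7, 0.1, 0.0]
width: 0.0569
```

send_rows(motion=[{"offset": [0,0,3],"turn": 0},{"offset": [0,0,5.2],"turn": 0},{"offset": [0,0,5.8],"turn": 0},{"offset": [0,0,5.8],"turn": 0}])

```text
t: 20.4
eef_pos: [0.627, -0.196, 0.2648]
ee_rot: [3.141, -0.001, -1.636]
force: [0.3, 0.5, 0.2]
width: 0.0568
```

send_rows(motion=[{"offset": [0,0,0],"turn": 0},{"offset": [0,0,0],"turn": 0},{"offset": [0,0,0],"turn": 0},{"offset": [0,0,0],"turn": 0},{"offset": [0,0,0],"turn": 0},{"offset": [0,0,0],"turn": 0}], hand=-0.6)

```text
t: 21.0
eef_pos: [0.6269, -0.1955, 0.2648]
ee_rot: [3.141, -0.0, -1.635]
force: [-3.5, 0.0, 5.1]
width: 0.0351
```

send_rows(motion=[{"offset": [0,0,-1],"turn": 0},{"offset": [0,0,-3],"turn": 0},{"offset": [0,0,-6],"turn": 0},{"offset": [0,0,-9],"turn": 0},{"offset": [0,0,-9],"turn": 0},{"offset": [0,0,-9],"turn": 0},{"offset": [0,0,-9],"turn": 0},{"offset": [0,0,-9],"turn": 0}])

```text
t: 21.8
eef_pos: [0.6267, -0.1953, 0.3527]
ee_rot: [3.139, 0.0, -1.635]
force: [0.2, -0.9, -3.3]
width: 0.0353
```

```bash
python3 -c "
from h import *
for i in range(4): grab_frame('wrist'); print(get_state()['force'])
go((.51,.368,.285),(.504,-.371,.2))" 
```

```text
[-0.85050671 -0.13051329 -3.09177229]
[-0.61743661  0.36009918 -4.0609845 ]
[-1.17996223e+00  2.02662308e-04 -4.40681822e+00]
[ 0.54171955  0.75725899 -4.58538342]
grasp [ 0.6271 -0.1954  0.1946] yaw -93.69 q6 -0.06 F [ 0.54  0.76 -4.59] w 0.0353 t 22.0 tilt [-0.001  0.    -1.   ]
(0.51, 0.368, 0.285) offset [-55.46, 15.31, -9.04] turn 0
(0.504, -0.371, 0.2) offset [18.32, 11.15, -0.54] turn 0
```

About 4 N, so it's full and goes to the middle of the tray.

send_rows(motion=[{"offset": [0,0,-4],"turn": 0},{"offset": [-3,1,-8],"turn": 0},{"offset": [-7,2,-9.5],"turn": 0},{"offset": [-11.5,3,-9.5],"turn": 0},{"offset": [-16,4.3,-9.5],"turn": 0},{"offset": [-20.5,5.6,-9.5],"turn": 0},{"offset": [-25,7,-9.5],"turn": 0},{"offset": [-30,8.3,-9.5],"turn": 0}])

```text
t: 22.8
eef_pos: [0.5629, 0.1092, 0.4495]
ee_rot: [-3.141, 0.0, -1.636]
force: [1.4, 0.8, -3.6]
width: 0.0353
```

send_rows(motion=[{"offset": [-4.5,1.2,0],"turn": 0},{"offset": [-9,2.5,0],"turn": 0},{"offset": [-13.5,3.8,0],"turn": 0},{"offset": [-18,5,0],"turn": 0},{"offset": [-22,6.2,0],"turn": 0},{"offset": [-25.5,7,0],"turn": 0},{"offset": [-25.5,7,0],"turn": 0},{"offset": [-25.5,7,0],"turn": 0}])

```text
t: 23.6
eef_pos: [0.51, 0.3677, 0.4486]
ee_rot: [3.141, -0.001, -1.633]
force: [0.6, -0.0, -4.0]
width: 0.0349
```

```bash
python3 -c "
from h import *
go((.505,.37,.1155))" 
```

```text
grasp [0.51   0.3677 0.2896] yaw -93.59 q6 -1.0 F [ 0.64 -0.01 -4.01] w 0.0349 t 23.6 tilt [-0.001 -0.001 -1.   ]
(0.505, 0.37, 0.1155) offset [-0.2, 0.51, 17.41] turn 0
```

send_rows(motion=[{"offset": [0,0.5,4.5],"turn": 0},{"offset": [0,0.5,9],"turn": 0},{"offset": [0,0.5,13],"turn": 0},{"offset": [0,0.5,15.5],"turn": 0},{"offset": [0,0.5,16.8],"turn": 0},{"offset": [0,0.5,17.3],"turn": 0},{"offset": [0,0.5,17.6],"turn": 0},{"offset": [0,0.5,17.6],"turn": 0}])

```text
t: 24.4
eef_pos: [0.5059, 0.3672, 0.2746]
ee_rot: [-3.14, 0.001, -1.635]
force: [-0.4, 0.2, -3.8]
width: 0.0354
```

send_rows(motion=[{"offset": [0,0,0],"turn": 0},{"offset": [0,0,0],"turn": 0},{"offset": [0,0,0],"turn": 0},{"offset": [0,0,-4],"turn": 0},{"offset": [0,0,-8],"turn": 0},{"offset": [0,0,-12],"turn": 0},{"offset": [0,0,-12],"turn": 0}], hand=0.3)

```text
t: 25.1
eef_pos: [0.5066, 0.3679, 0.4009]
ee_rot: [-3.134, 0.008, -1.634]
force: [-0.3, 0.5, -0.4]
width: 0.0569
```

```bash
python3 -c "
from h import *
f=caps(('scene',))
cv2.imwrite('pics/s5.png',cv2.resize(f['frame'][110:310,60:400],None,fx=2.2,fy=2.2,interpolation=cv2.INTER_CUBIC))
P=cloud(f)
k=(np.hypot(P[...,0]-.44,P[...,1]+.16)<.1)&(P[...,2]>.042)&(P[...,2]<.065);Q=P[k]
print('body top',cv2.minAreaRect((Q[:,:2]*1000).astype(np.float32)),Q[:,:2].mean(0))
go((.47,-.1,.25))" 
```

```text
scene cap [-791.9   -4.7] r 21.6 mean [-785.    -4.4] z 0.121 px [118.  13.]
scene cap [-194.2 -497.5] r 12.9 mean [-191.1 -499.6] z 0.123 px [ 28. 103.]
scene cap [508.1 369.2] r 20.1 mean [507.8 367.5] z 0.117 px [340. 134.]
scene cap [601.  365.9] r 21.4 mean [602.4 363.1] z 0.117 px [357. 151.]
scene cap [528.4 196.4] r 18.2 mean [529.2 195. ] z 0.109 px [298. 156.]
scene cap [758.7 159.1] r 14.6 mean [759.6 159.1] z 0.105 px [333. 210.]
scene cap [761.6   8.7] r 10.4 mean [764.5   6.5] z 0.122 px [286. 230.]
scene cap [ 592.5 -378. ] r 19.0 mean [ 592.8 -376.7] z 0.113 px [122. 244.]
body top ((440.3352355957031, -156.61419677734375), (61.24734115600586, 109.8440933227539), 3.332868814468384) [ 0.44498599 -0.1669009 ]
grasp [0.5059 0.3675 0.2386] yaw -93.66 q6 -1.0 F [ 0.44  0.13 -1.16] w 0.0571 t 25.1 tilt [ 0.005  0.006 -1.   ]
(0.47, -0.1, 0.25) offset [46.88, 0.59, -1.14] turn 0
```

View pics/s5.png

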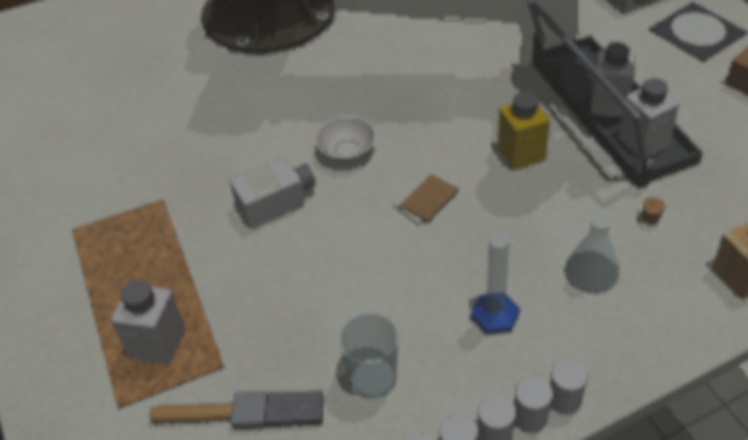

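Both tray bottles stand at crop (615,85) and (652,115). The mat bottle stands at (150,325). The last bottle still lies at (270,190) with its cap towards +y. I'll go above it, opening wide.

send_rows(motion=[{"offset": [4.5,0,-1],"turn": -2},{"offset": [9.5,0.2,-1],"turn": -4},{"offset": [14,0.4,-1],"turn": -6},{"offset": [19,0.8,-1],"turn": -8},{"offset": [24,1,-1],"turn": -8},{"offset": [29,1.2,-1],"turn": -8},{"offset": [34,1.5,-1],"turn": -8},{"offset": [39,1.8,-1],"turn": -8}], hand=1)

```text
t: 25.95
eef_pos: [0.4614, -0.0224, 0.4032]
ee_rot: [-3.141, 0.0, -1.495]
force: [0.7, 0.2, 0.4]
width: 0.0876
```

send_rows(motion=[{"offset": [4,0,0],"turn": 0},{"offset": [8,0,0],"turn": 0},{"offset": [11,0,0],"turn": 0},{"offset": [11,0,0],"turn": 0},{"offset": [11,0,0],"turn": 0}])

```text
t: 26.45
eef_pos: [0.4704, -0.1309, 0.4028]
ee_rot: [3.141, 0.0, -1.498]
force: [0.3, 0.5, -1.2]
width: 0.0878
```

```bash
python3 -c "
from h import *
f=grab_frame('wrist');P=cloud(f)
k=(np.hypot(P[...,0]-.44,P[...,1]+.16)<.1)&(P[...,2]>.05)&(P[...,2]<.065);Q=P[k]
print(len(Q),'body top',cv2.minAreaRect((Q[:,:2]*1000).astype(np.float32)),Q.mean(0))
k=(np.hypot(P[...,0]-.44,P[...,1]+.11)<.04)&(P[...,2]>.035)&(P[...,2]<.0485);Q=P[k]
print(len(Q),'cap',np.percentile(Q,[2,50,98],axis=0))
cv2.imwrite('pics/w6.png',f['frame'])
go((.44,-.14,.2))" 
```

```text
4816 body top ((437.4153747558594, -168.22764587402344), (56.262298583984375, 83.52861022949219), 3.9918136596679688) [ 0.43801815 -0.1697034   0.05549315]
596 cap [[ 0.41916673 -0.12307758  0.03579442]
 [ 0.43514427 -0.11219202  0.04325299]
 [ 0.44950245 -0.10165732  0.0464381 ]]
grasp [ 0.4704 -0.1303  0.2439] yaw -85.74 q6 -0.06 F [ 0.29 -0.03  0.8 ] w 0.0877 t 26.5 tilt [-0.001  0.    -1.   ]
(0.44, -0.14, 0.2) offset [0.74, 3.11, 4.39] turn 0
```

View pics/w6.png

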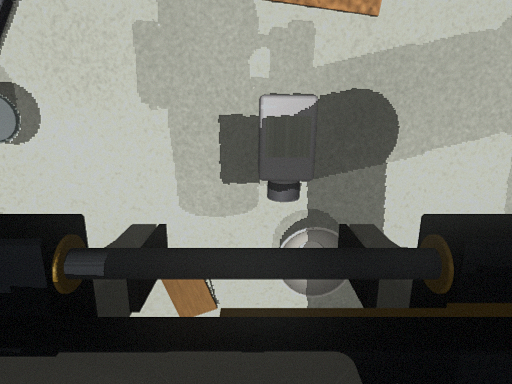

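The wrist view shows the bottle at (288,135) with its cap at (283,190), pointing towards the dish. I'll grip the body near its shoulder.

send_rows(motion=[{"offset": [0.6,3.55,4],"turn": 0},{"offset": [0.6,3.55,8],"turn": 0},{"offset": [0.6,3.55,12],"turn": 0},{"offset": [0.6,3.55,16],"turn": 0},{"offset": [0.6,3.55,19],"turn": 0},{"offset": [0.6,3.55,21],"turn": 0},{"offset": [0.6,3.55,21.5],"turn": 0},{"offset": [0.6,3.55,21.5],"turn": 0}])

```text
t: 27.3
eef_pos: [0.4358, -0.1382, 0.1881]
ee_rot: [3.14, -0.0, -1.494]
force: [0.4, -0.7, -0.5]
width: 0.0877
```

send_rows(motion=[{"offset": [0,0,0],"turn": 0},{"offset": [0,0,0],"turn": 0},{"offset": [0,0,0],"turn": 0},{"offset": [0,0,0],"turn": 0},{"offset": [0,0,0],"turn": 0},{"offset": [0,0,0],"turn": 0},{"offset": [0,0,0],"turn": 0}], hand=-0.2, squeeze=8)

```text
t: 28.0
eef_pos: [0.4359, -0.139, 0.1889]
ee_rot: [-3.141, -0.0, -1.496]
force: [-1.3, 1.5, 6.3]
width: 0.0563
```

```bash
python3 -c "
from h import *
go((.4354,-.1388,.029))" 
```

```text
grasp [ 0.4359 -0.139   0.0299] yaw -85.69 q6 -0.05 F [-1.29  1.49  6.29] w 0.0563 t 28.0 tilt [ 0.001  0.    -1.   ]
(0.4354, -0.1388, 0.029) offset [-0.02, 0.05, 0.09] turn 0
```

send_rows(motion=[{"offset": [0.4,0,-0.95],"turn": 0},{"offset": [0.97,0,-1.77],"turn": 0},{"offset": [1.6,0,-2.55],"turn": 0},{"offset": [2.36,0,-3.22],"turn": 0},{"offset": [3.2,0,-3.8],"turn": 0},{"offset": [4.1,0,-4.3],"turn": 0},{"offset": [5,0,-4.6],"turn": 0},{"offset": [6,0,-4.85],"turn": 0}])

```text
t: 28.8
eef_pos: [0.4402, -0.1996, 0.2371]
ee_rot: [3.142, 0.0, -1.496]
force: [-0.2, 0.5, -3.4]
width: 0.0557
```

send_rows(motion=[{"offset": [1,0,-0.1],"turn": 0},{"offset": [2,0,-0.1],"turn": 0},{"offset": [3,0,0.1],"turn": 0},{"offset": [4,0,0.4],"turn": 0},{"offset": [4,0,0.4],"turn": 0},{"offset": [4,0,0.4],"turn": 0}])

```text
t: 29.4
eef_pos: [0.443, -0.239, 0.2324]
ee_rot: [3.141, 0.0, -1.496]
force: [-0.2, 0.8, -4.2]
width: 0.056
```

```bash
python3 -c "
from h import *
go((.4354,-.1388,.029))
f=caps(('scene','side'))
cv2.imwrite('pics/s7.png',cv2.resize(f['frame'][130:330,130:400],None,fx=2.4,fy=2.4,interpolation=cv2.INTER_CUBIC))
" 
```

```text
grasp [ 0.443  -0.239   0.0734] yaw -85.74 q6 0.18 F [-0.22  0.85 -4.17] w 0.056 t 29.4 tilt [-0.001  0.    -1.   ]
(0.4354, -0.1388, 0.029) offset [-10.05, 0.02, 4.44] turn 0
scene cap [-192.8 -498.4] r 13.8 mean [-190.4 -499.5] z 0.119 px [ 28. 103.]
scene cap [505.3 370.3] r 19.5 mean [507.8 368.5] z 0.117 px [340. 134.]
scene cap [601.6 363.8] r 18.9 mean [602.5 363. ] z 0.117 px [357. 151.]
scene cap [529.  195.8] r 19.7 mean [529.  195.2] z 0.109 px [298. 156.]
scene cap [758.3 160.1] r 14.5 mean [759.3 159.4] z 0.104 px [333. 210.]
scene cap [761.9   8.6] r 10.4 mean [765.1   6.5] z 0.123 px [286. 230.]
scene cap [ 591.4 -378.4] r 19.2 mean [ 593.2 -377. ] z 0.113 px [122. 244.]
side cap [754.5   9. ] r 12.8 mean [753.7   4.9] z 0.122 px [318. 166.]
side cap [ 491.4 -268.3] r 15.5 mean [ 491.6 -272.5] z 0.127 px [245. 224.]
side cap [ 590.7 -378.8] r 18.6 mean [ 589.9 -379.5] z 0.112 px [299. 252.]
```

View pics/s7.png

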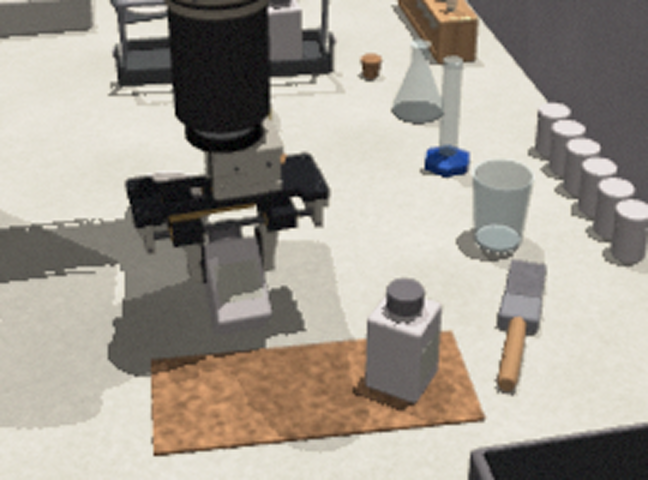

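The bottle only partly rotated. At crop (240,270) its base is still tilted towards the camera. The load of about 4 N shows it's full. I'll measure the tilt.

```bash
python3 -c "
from h import *
P=cloud(grab_frame('side'))
def pl(u0,u1,v0,v1):
  Q=P[v0:v1,u0:u1].reshape(-1,3); c=Q.mean(0); n=np.linalg.svd(Q-c)[2][2]; print(c.round(3),(n*np.sign(n[2])).round(3), Q.min(0).round(3))
pl(222,236,236,248); pl(224,238,257,262)
k=(np.abs(P[...,0]-.44)<.045)&(P[...,1]<-.2)&(P[...,1]>-.34)&(P[...,2]>.006)&(P[...,2]<.1)
Q=P[k]
for z in np.arange(.005,.1,.01):
  q=Q[(Q[:,2]>z)&(Q[:,2]<z+.01)]
  if len(q): print(round(z,3),q[:,1].min().round(3),q[:,1].max().round(3),len(q))
"
```

```text
[ 0.447 -0.266  0.077] [ 0.05  -0.608  0.792] [ 0.429 -0.279  0.067]
[ 0.446 -0.299  0.05 ] [ 0.102 -0.55   0.829] [ 0.43  -0.307  0.043]
0.005 -0.31 -0.267 23
0.015 -0.291 -0.256 30
0.025 -0.298 -0.245 33
0.035 -0.306 -0.234 62
0.045 -0.308 -0.24 150
0.055 -0.298 -0.231 189
0.065 -0.294 -0.237 194
0.075 -0.276 -0.219 188
0.085 -0.26 -0.21 238
0.095 -0.254 -0.21 70
```

send_rows(motion=[{"offset": [0,0,-0.8],"turn": 0},{"offset": [0,0,-0.8],"turn": 0},{"offset": [0,0,-0.8],"turn": 0},{"offset": [0,0,-0.8],"turn": 0},{"offset": [0,0,-0.8],"turn": 0}], squeeze=5.5)

```text
t: 30.05
eef_pos: [0.4433, -0.2386, 0.2409]
ee_rot: [-3.141, -0.0, -1.495]
force: [-0.4, 0.5, -1.7]
width: 0.0561
```

```bash
cat >> h.py <<'E'
def tilt():
    P=cloud(grab_frame('side')); p=np.array(get_state()["eef_pos"])
    k=(np.abs(P[...,0]-p[0])<.03)&(P[...,1]<p[1]+.01)&(P[...,1]>p[1]-.1)&(P[...,2]>.02)&(P[...,2]<.1)
    m=np.zeros(k.shape,bool)
    Q=P[k]; n=np.cross(np.roll(P,-3,1)-np.roll(P,3,1),np.roll(P,-3,0)-np.roll(P,3,0))[k]; n/=np.linalg.norm(n,axis=1)[:,None]+1e-9
    a=np.degrees(np.arctan2(np.abs(n[:,1]),np.abs(n[:,2]))); h=np.histogram(a,bins=np.arange(0,91,10)); print("normal angle hist",h[0],"n",len(Q)); go()
E
python3 -c "
from h import *
tilt()"
```

```text
normal angle hist [ 32  42  39  26  55 165 230 177 115] n 881
grasp [ 0.4433 -0.2386  0.0819] yaw -85.68 q6 0.18 F [ 1.22  0.12 -2.48] w 0.0559 t 30.1 tilt [ 0. -0. -1.]
```

send_rows(motion=[{"offset": [0,0,-0.3],"turn": 0},{"offset": [0,0,-0.6],"turn": 0},{"offset": [0,0,-0.6],"turn": 0},{"offset": [0,0,-0.6],"turn": 0},{"offset": [0,0,-0.6],"turn": 0}])

```text
t: 30.6
eef_pos: [0.4432, -0.2387, 0.2469]
ee_rot: [3.142, 0.0, -1.496]
force: [-0.0, -0.2, -3.1]
width: 0.0559
```

```bash
python3 -c "
from h import *
tilt()
f=grab_frame('side')
cv2.imwrite('pics/s8.png',cv2.resize(f['frame'][180:300,170:330],None,fx=3.5,fy=3.5,interpolation=cv2.INTER_CUBIC))
"
```

```text
normal angle hist [ 12  12  22  22  55 192 201 181 106] n 803
grasp [ 0.4432 -0.2387  0.0878] yaw -85.7 q6 0.18 F [-0.03 -0.2  -2.68] w 0.0566 t 30.6 tilt [-0.  0. -1.]
```

View pics/s8.png

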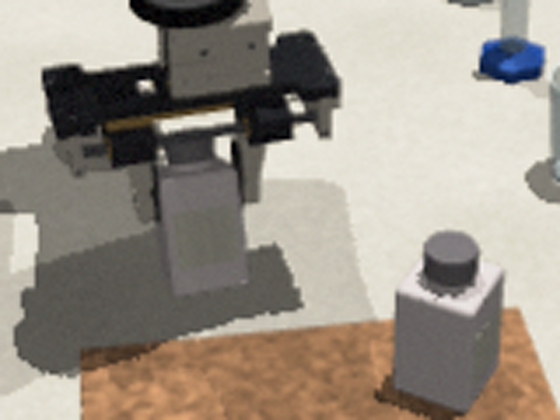

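It now hangs nearly upright, with the cap visible at (190,150). I'll lower it so the base seats flat.

send_rows(motion=[{"offset": [0,0,0.3],"turn": 0},{"offset": [0,0,0.6],"turn": 0},{"offset": [0,0,0.8],"turn": 0},{"offset": [0,0,0.8],"turn": 0}])

```text
t: 31.1
eef_pos: [0.4434, -0.239, 0.2392]
ee_rot: [-3.142, -0.001, -1.495]
force: [-2.7, -1.9, 1.7]
width: 0.0561
```

send_rows(motion=[{"offset": [0,0,0.3],"turn": 0},{"offset": [0,0,0.6],"turn": 0},{"offset": [0,0,0.6],"turn": 0}])

```text
t: 31.4
eef_pos: [0.4434, -0.239, 0.2332]
ee_rot: [-3.141, -0.001, -1.495]
force: [-1.2, -2.3, 2.9]
width: 0.0557
```

```bash
python3 -c "
from h import *
tilt()
f=grab_frame('side')
cv2.imwrite('pics/s9.png',cv2.resize(f['frame'][180:300,170:330],None,fx=3.5,fy=3.5,interpolation=cv2.INTER_CUBIC))
"
```

```text
normal angle hist [ 36  39  36  47  50 144 221 200 115] n 888
grasp [ 0.4434 -0.239   0.0742] yaw -85.67 q6 0.18 F [-2.47 -2.3   3.41] w 0.0562 t 31.4 tilt [ 0.    -0.001 -1.   ]
```

View pics/s9.png

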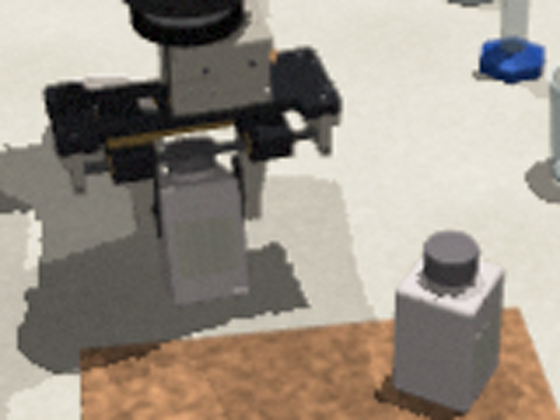

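```bash
python3 -c "
from h import *
P=cloud(grab_frame('side'))
for u0,u1,v0,v1 in((221,234,236,258),(221,234,250,260)):
  Q=P[v0:v1,u0:u1].reshape(-1,3); c=np.median(Q,0); Q=Q[np.linalg.norm(Q-c,axis=1)<.04]; c=Q.mean(0); n=np.linalg.svd(Q-c)[2][2]; print(c.round(3),n.round(3),np.degrees(np.arctan2(n[2],n[1])))
for v in range(232,268,3): print(v,P[v,228].round(3))
go()"
```

```text
[ 0.442 -0.268  0.064] [-0.082  0.922 -0.378] -22.29624403737284
[ 0.44  -0.276  0.046] [-0.067  0.936 -0.346] -20.29934361409638
232 [ 0.448 -0.252  0.096]
235 [ 0.447 -0.255  0.089]
238 [ 0.447 -0.257  0.082]
241 [ 0.446 -0.263  0.077]
244 [ 0.445 -0.263  0.068]
247 [ 0.444 -0.27   0.064]
250 [ 0.444 -0.271  0.056]
253 [ 0.443 -0.273  0.049]
256 [ 0.442 -0.277  0.042]
259 [ 0.442 -0.28   0.036]
262 [ 0.441 -0.284  0.03 ]
265 [ 0.44  -0.286  0.022]
grasp [ 0.4433 -0.2389  0.0742] yaw -85.68 q6 0.18 F [-1.4  -2.31  4.98] w 0.0558 t 31.6 tilt [ 0. -0. -1.]
```

send_rows(motion=[{"offset": [0.5,0,0.1],"turn": 0},{"offset": [1,0,0.1],"turn": 0},{"offset": [1.5,0,0.1],"turn": 0},{"offset": [2,0,0.2],"turn": 0},{"offset": [2.5,0,0.3],"turn": 0},{"offset": [2.9,0,0.4],"turn": 0},{"offset": [2.9,0,0.4],"turn": 0}])

```text
t: 32.25
eef_pos: [0.4454, -0.2681, 0.2285]
ee_rot: [3.141, 0.0, -1.496]
force: [0.1, -0.2, -4.4]
width: 0.0559
```

```bash
cat >> h.py <<'E'
def face():
    P=cloud(grab_frame('side')); p=np.array(get_state()["eef_pos"])
    k=(np.abs(P[...,0]-p[0])<.022)&(P[...,1]<p[1]-.015)&(P[...,1]>p[1]-.06)&(P[...,2]>.03)&(P[...,2]<.085)
    Q=P[k]; c=np.median(Q,0); n=np.linalg.svd(Q-c)[2][2]; n*=-np.sign(n[1]); print("face",len(Q),c.round(3),n.round(3),"tilt",np.degrees(np.arctan2(n[2],-n[1])).round(1)); go()
E
python3 -c "
from h import *
face()"
```

```text
face 349 [ 0.445 -0.292  0.058] [ 0.072 -0.995  0.069] tilt 4.0
grasp [ 0.4453 -0.2679  0.0696] yaw -85.73 q6 0.24 F [ 0.35 -0.07 -4.11] w 0.0558 t 32.3 tilt [-0.  0. -1.]
```

send_rows(motion=[{"offset": [0,0,0.2],"turn": 0},{"offset": [0,0,0.4],"turn": 0},{"offset": [0,0,0.5],"turn": 0},{"offset": [0,0,0.5],"turn": 0}])

```text
t: 32.7
eef_pos: [0.4455, -0.268, 0.2246]
ee_rot: [-3.141, -0.001, -1.495]
force: [-1.8, -3.8, 4.1]
width: 0.0559
```

```bash
python3 -c "
from h import *
face()"
```

```text
face 362 [ 0.445 -0.293  0.06 ] [ 0.069 -0.996  0.056] tilt 3.2
grasp [ 0.4455 -0.268   0.0656] yaw -85.65 q6 0.24 F [-3.05 -3.47  4.57] w 0.0561 t 32.8 tilt [ 0.    -0.001 -1.   ]
```

send_rows(motion=[{"offset": [0,0,0],"turn": 0},{"offset": [0,0,0],"turn": 0},{"offset": [0,0,0],"turn": 0},{"offset": [0,0,0],"turn": 0},{"offset": [0,0,-3],"turn": 0},{"offset": [0,0,-7],"turn": 0},{"offset": [0,0,-11],"turn": 0},{"offset": [0,0,-11],"turn": 0}], hand=0.7)

```text
t: 33.55
eef_pos: [0.4472, -0.2681, 0.3394]
ee_rot: [-3.133, -0.004, -1.494]
force: [-0.1, -0.2, 0.5]
width: 0.0745
```

```bash
python3 -c "
from h import *
caps(('wrist','scene','side'))
go((.445,-.266,.107))"
```

```text
wrist cap [ 587.5 -374.4] r 17.6 mean [ 586.3 -372.3] z 0.113 px [30. 22.]
wrist cap [ 444.8 -267. ] r 17.9 mean [ 444.8 -267.7] z 0.11 px [258. 211.]
scene cap [-791.3   -2.9] r 21.8 mean [-787.1   -3.8] z 0.119 px [119.  14.]
scene cap [-192.2 -499. ] r 11.7 mean [-189.8 -499.2] z 0.122 px [ 28. 103.]
scene cap [506.1 368.7] r 19.7 mean [508.3 367.5] z 0.117 px [340. 134.]
scene cap [602.1 364.1] r 20.0 mean [602.3 363.2] z 0.117 px [357. 151.]
scene cap [528.  195.8] r 17.5 mean [528.4 195.1] z 0.109 px [298. 156.]
scene cap [861.1 498.1] r 10.1 mean [861.2 497.4] z 0.117 px [453. 187.]
scene cap [ 447.5 -269. ] r 18.9 mean [ 451.5 -269.5] z 0.108 px [145. 194.]
scene cap [862.5 381.6] r 10.4 mean [861.5 378.6] z 0.117 px [421. 203.]
scene cap [758.8 158.7] r 15.0 mean [759.4 159.3] z 0.104 px [333. 210.]
scene cap [761.5   9. ] r 10.6 mean [764.6   7. ] z 0.121 px [286. 230.]
scene cap [ 592.1 -378. ] r 19.6 mean [ 593.2 -377. ] z 0.113 px [122. 244.]
side cap [756.1   8.8] r 13.8 mean [753.9   4.7] z 0.121 px [318. 166.]
side cap [ 446.1 -268.7] r 17.8 mean [ 445.9 -269.2] z 0.108 px [228. 232.]
side cap [ 590.2 -378.4] r 19.0 mean [ 590.  -379.6] z 0.112 px [299. 252.]
side cap [ 670.2 -655.8] r 17.1 mean [ 672.3 -656.3] z 0.103 px [384. 342.]
side cap [ 641.9 -703.5] r 16.6 mean [ 642.6 -702.4] z 0.103 px [379. 366.]
grasp [ 0.4451 -0.2674  0.1746] yaw -85.7 q6 0.24 F [ 0.53  1.05 -0.67] w 0.0739 t 33.7 tilt [ 0.  0. -1.]
(0.445, -0.266, 0.107) offset [-0.14, 0.0, 6.76] turn 0
```

It stands upright at (0.446,-0.268), straight below the gripper. I'll take it by the cap.

send_rows(motion=[{"offset": [0,0,3],"turn": 0},{"offset": [0,0,5.5],"turn": 0},{"offset": [0,0,6.7],"turn": 0},{"offset": [0,0,6.7],"turn": 0}], hand=0.4)

```text
t: 34.1
eef_pos: [0.4446, -0.2674, 0.2644]
ee_rot: [3.136, 0.001, -1.496]
force: [-0.0, 0.2, -0.1]
width: 0.0616
```

send_rows(motion=[{"offset": [0,0,0],"turn": 0},{"offset": [0,0,0],"turn": 0},{"offset": [0,0,0],"turn": 0},{"offset": [0,0,0],"turn": 0},{"offset": [0,0,0],"turn": 0},{"offset": [0,0,0],"turn": 0},{"offset": [0,0,0],"turn": 0}], hand=-0.6, squeeze=25)

```text
t: 34.8
eef_pos: [0.4456, -0.2677, 0.2676]
ee_rot: [-3.141, -0.001, -1.495]
force: [-2.1, 0.7, 5.9]
width: 0.0356
```

send_rows(motion=[{"offset": [0,0,-2],"turn": 0},{"offset": [0,0,-5],"turn": 0},{"offset": [0,0,-9],"turn": 0},{"offset": [0,0,-13],"turn": 0},{"offset": [0,0,-17],"turn": 0},{"offset": [0,0,-18],"turn": 0},{"offset": [0,0,-18],"turn": 0},{"offset": [0,0,-18],"turn": 0}])

```text
t: 35.6
eef_pos: [0.4449, -0.2672, 0.4449]
ee_rot: [3.139, 0.002, -1.496]
force: [-0.8, 0.6, -4.3]
width: 0.0355
```

```bash
python3 -c "
from h import *
go((.52,-.05,.288),(.412,.375,.288,-94))
for i in range(3): grab_frame('wrist'); print(get_state()['force'])
go((.52,.05,.288),(.412,.375,.288,-94))
"
```

```text
grasp [ 0.4449 -0.2672  0.2859] yaw -85.71 q6 0.24 F [-0.81  0.56 -4.28] w 0.0355 t 35.6 tilt [-0.002  0.002 -1.   ]
(0.52, -0.05, 0.288) offset [-21.1, -9.12, -0.21] turn 0
(0.412, 0.375, 0.288, -94) offset [-64.29, -1.52, -0.21] turn 8.3
[ 0.22653638  0.03040377 -3.68186025]
[ 0.61163059  0.30171673 -3.27562872]
[-0.46525887 -0.42282067 -4.04234374]
grasp [ 0.4451 -0.2674  0.2858] yaw -85.7 q6 0.24 F [-0.47 -0.42 -4.04] w 0.0353 t 35.8 tilt [-0.003  0.001 -1.   ]
(0.52, 0.05, 0.288) offset [-31.09, -9.84, -0.22] turn 0
(0.412, 0.375, 0.288, -94) offset [-64.31, -1.51, -0.22] turn 8.3
```

About 4 N, so it's full. It goes to the near end of the tray.

send_rows(motion=[{"offset": [-4,-1.5,0],"turn": 1},{"offset": [-8.5,-3,0],"turn": 2},{"offset": [-13,-4.2,0],"turn": 3},{"offset": [-17.5,-5.2,0],"turn": 4},{"offset": [-22,-6,0],"turn": 5},{"offset": [-26.5,-6.5,0],"turn": 6},{"offset": [-31,-6.8,0],"turn": 7},{"offset": [-35,-6.8,0],"turn": 8}])

```text
t: 36.55
eef_pos: [0.4867, 0.0887, 0.4456]
ee_rot: [3.14, -0.001, -1.635]
force: [0.3, -0.8, -3.8]
width: 0.035
```

```bash
python3 -c "
from h import *
go((.415,.372,.288,-94))"
```

```text
grasp [0.4867 0.0887 0.2866] yaw -93.71 q6 -0.64 F [ 0.31 -0.81 -3.75] w 0.035 t 36.5 tilt [-0.002 -0.001 -1.   ]
(0.415, 0.372, 0.288, -94) offset [-27.81, 8.98, -0.14] turn 0.3
```

send_rows(motion=[{"offset": [-4.3,1.4,0],"turn": 0},{"offset": [-8.6,2.8,0],"turn": 0},{"offset": [-13,4.2,0],"turn": 0},{"offset": [-17.5,5.6,0],"turn": 0},{"offset": [-22,7,0],"turn": 0},{"offset": [-26,8.4,0],"turn": 0},{"offset": [-27.8,9,0],"turn": 0},{"offset": [-27.8,9,0],"turn": 0}])

```text
t: 37.35
eef_pos: [0.4143, 0.3723, 0.445]
ee_rot: [3.14, -0.002, -1.633]
force: [0.4, -0.2, -4.1]
width: 0.0355
```

```bash
python3 -c "
from h import *
caps(('scene',))
go((.415,.374,.1166,-94))"
```

```text
scene cap [-785.5   -4.3] r 17.5 mean [-784.3   -2.4] z 0.121 px [119.  13.]
scene cap [-194.8 -500.1] r 10.7 mean [-191.3 -499.6] z 0.122 px [ 28. 103.]
scene cap [507.3 368.1] r 19.8 mean [508.  368.1] z 0.117 px [340. 134.]
scene cap [601.9 364.9] r 19.2 mean [602.9 363.2] z 0.117 px [357. 151.]
scene cap [528. 196.] r 18.6 mean [528.4 195.1] z 0.109 px [298. 156.]
scene cap [860.3 499.6] r 11.1 mean [861.3 498.1] z 0.117 px [453. 187.]
scene cap [859.  378.7] r 11.0 mean [861.4 378.5] z 0.116 px [421. 203.]
scene cap [758.8 160.1] r 15.0 mean [759.5 159.4] z 0.105 px [333. 210.]
scene cap [761.5   8.9] r 10.5 mean [764.8   6.7] z 0.12 px [286. 230.]
scene cap [ 592.3 -376.3] r 19.1 mean [ 593.2 -376.7] z 0.113 px [122. 244.]
grasp [0.4146 0.3708 0.2862] yaw -93.58 q6 -1.14 F [ 0.69 -0.41 -3.83] w 0.0354 t 37.4 tilt [-0.002 -0.003 -1.   ]
(0.415, 0.374, 0.1166, -94) offset [-0.32, -0.02, 16.96] turn 0.4
```

send_rows(motion=[{"offset": [-0.2,0,4.5],"turn": 0},{"offset": [-0.2,0,9],"turn": 0},{"offset": [-0.2,0,13],"turn": 0},{"offset": [-0.2,0,15.5],"turn": 0},{"offset": [-0.2,0,16.5],"turn": 0},{"offset": [-0.2,0,16.9],"turn": 0},{"offset": [-0.2,0,17],"turn": 0},{"offset": [-0.2,0,17],"turn": 0}])

```text
t: 38.2
eef_pos: [0.4157, 0.3719, 0.2781]
ee_rot: [-3.14, 0.002, -1.635]
force: [0.3, -0.5, -3.7]
width: 0.0353
```

send_rows(motion=[{"offset": [0,0,0],"turn": 0},{"offset": [0,0,0],"turn": 0},{"offset": [0,0,0],"turn": 0},{"offset": [0,0,-4],"turn": 0},{"offset": [0,0,-9],"turn": 0},{"offset": [0,0,-14],"turn": 0},{"offset": [0,0,-18],"turn": 0}], hand=0.3)

```text
t: 38.9
eef_pos: [0.4152, 0.3716, 0.4607]
ee_rot: [-3.14, 0.003, -1.635]
force: [-0.0, 1.1, -0.9]
width: 0.0568
```

send_rows(motion=[{"offset": [4,-1,0],"turn": 0},{"offset": [8,-2,0],"turn": 0},{"offset": [12,-3,0],"turn": 0},{"offset": [16,-4,0],"turn": 0},{"offset": [20,-5,0],"turn": 0},{"offset": [24,-6,0],"turn": 0},{"offset": [28,-6,0],"turn": 0},{"offset": [28,-6,0],"turn": 0}])

```text
t: 39.7
eef_pos: [0.4564, 0.085, 0.4575]
ee_rot: [-3.141, 0.0, -1.638]
force: [0.2, 0.9, 0.6]
width: 0.0569
```

```bash
python3 -c "
from h import *
f=caps(('side','scene'))
cv2.imwrite('pics/s10.png',cv2.resize(f['frame'],(800,600),interpolation=cv2.INTER_CUBIC))
P=cloud(f);k=(P[...,0]>.38)&(P[...,0]<.62)&(P[...,1]>.27)&(P[...,1]<.31)&(P[...,2]>.125)&(P[...,2]<.16)
print('bar',np.median(P[k],0))
go()"
```

```text
side cap [527.3 195.3] r 18.9 mean [526.3 193.1] z 0.108 px [233. 149.]
side cap [754.9   7.9] r 13.5 mean [753.6   3.7] z 0.121 px [318. 166.]
side cap [ 589.8 -379. ] r 19.4 mean [ 590.1 -379.6] z 0.112 px [299. 252.]
side cap [ 674.9 -651.7] r 18.9 mean [ 676.6 -652.7] z 0.102 px [386. 340.]
side cap [ 714.3 -695.6] r 23.5 mean [ 715.7 -692.9] z 0.103 px [417. 354.]
scene cap [-787.6   -5.1] r 19.3 mean [-785.4   -2.1] z 0.121 px [119.  13.]
scene cap [-193.  -498.5] r 12.5 mean [-190.4 -499.6] z 0.119 px [ 28. 103.]
scene cap [413.9 364.7] r 20.1 mean [416.5 363.6] z 0.117 px [323. 120.]
scene cap [507.1 370. ] r 19.3 mean [507.7 368.4] z 0.117 px [340. 134.]
scene cap [601.7 366.3] r 19.7 mean [602.7 363.4] z 0.117 px [357. 151.]
scene cap [528.  194.8] r 19.4 mean [529.3 194.8] z 0.109 px [298. 156.]
scene cap [860.7 500. ] r 10.4 mean [861.  498.7] z 0.117 px [453. 187.]
scene cap [759.2 159.6] r 14.6 mean [759.2 159.6] z 0.104 px [333. 210.]
scene cap [761.8   8.9] r 10.6 mean [764.7   7.1] z 0.12 px [286. 230.]
scene cap [ 591.5 -376.9] r 18.6 mean [ 592.9 -376.8] z 0.113 px [122. 244.]
bar [0.50858872 0.29648167 0.1386871 ]
grasp [0.457  0.0876 0.2985] yaw -93.8 q6 -0.68 F [0.12 0.62 1.26] w 0.0568 t 39.8 tilt [ 0.001  0.001 -1.   ]
```

View pics/s10.png

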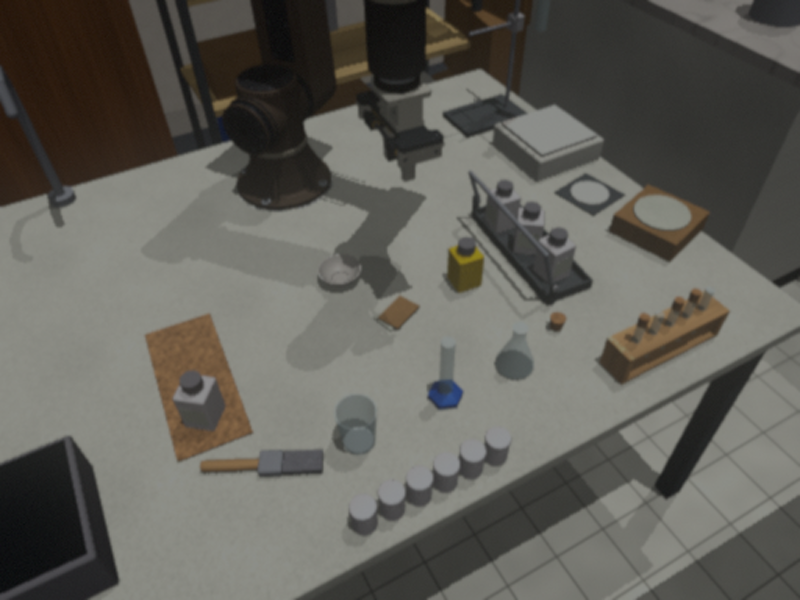

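The last picture shows three bottles standing in the tray, at (505,205), (530,230) and (558,255). One stands on the mat at (200,402), the back-rest is open, and the bystanders haven't moved.

```bash
python3 -c "
from h import *
print(job_done())"
```

```text
the job is handed in; nothing more can be done
None
```

The job is done and handed in at about 40 s on the robot's clock. The back-rest stands open on its stop, three full bottles are in the tray and one empty bottle is on the mat.

- **Back-rest:** I swung the bar up and over first. The last check put it at y 0.296, z 0.139, which matches resting on its stop.
- **Sorting:** I found four white bottles. Three pulled about 4 N when lifted (full) and went into the tray; one pulled about 1.3 N (empty) and went on the mat.
- **Fallen bottle:** It was one of the full ones. It turned only partway upright on the first lift, so I loosened the grip, let it swing, and dragged its base flat. I then gripped it by the cap and placed it.
- **Last checks:** Cap tops read z 0.117 in the tray and 0.113 on the mat, as upright bottles should. In the last picture the bystanders and the yellow look-alike looked where they started, and the gripper was clear of everything.
- **One disagreement:** The near tray bottle's cap read about 8 mm from where I released it, in y. It is partly hidden behind the bar, its height matched the others, and it is well inside the tray.

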